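# Slide a blank along the rail into the drilling jig

### The job

Load the drilling jig: with the fingertips, push the plain steel blank that lies on the jig's base plate sideways until its long side is flat against the rail, then slide it along, keeping it flat against the rail, until it is fully home in the corner under the bush plate, touching both rail and end stop. Do not pick it up or tip it: it stays flat on the plate all the time. Leave everything else on the jig and the bench where it is.

Things in the scene. Friction and masses are not known exactly. Their poses are not given: they have to be found in the camera images.
- corner (a point): Inner corner of the jig, where rail and end stop meet, on the base plate's upper face (12 mm above the bench). +x points into the rail, +y along the rail into the stop, z up. Rail's face: x = 0, from y = 0 back to -281 mm. Stop's face: y = 0, from x = 0 to -60 mm. Rail (22 mm thick) and stop rise 16 mm above the base plate.
- jig: Drilling jig, bolted down, does not move during the job. Origin under the middle of its dark steel base plate (190 x 320 x 12 mm), on the bench; axes as the corner point's, which lies at x +70, y +125, z +12 mm. Two bolt heads stand 9 mm above the plate at x -82, y +147 and -147 mm.
- bush (a point): Centre of the drill bush's top, 31 mm above the base plate. The bush stands on the bush plate (10 mm thick, screwed on rail and stop) that roofs the corner: from the rail's face out to 30 mm and from the stop's face back to 35 mm, underside 16 mm and top 26 mm above the base plate.
- blank_center (a point): Centre of the blank to load: plain bright steel flat bar, 40 mm (x) by 70 mm (y) by 12 mm thick (z), 0.18 to 0.36 kg, loose and flat on the base plate, +y end towards the stop, length within 0.45 rad of the rail. The point is half-way up, 6 mm above the plate. Fully home it lies at x -20, y -35, z +6 mm from the corner point. Ordinary dry friction.
- blank: The same blank; origin at the centre of its underside, same axes.
- seal_ring: Bystander on the jig's base plate: flat steel ring, 48 mm outside, 10 mm high, loose; origin at the centre of its underside. About 127 mm from the rail, near the stop end of the plate.
- spare_bush: Bystander on the jig's base plate: small headed brass drill bush, 24 mm across, 25 mm high, standing loose; origin at the centre of its underside. About 136 mm from the rail.
- lamp: Bystander on the bench: round steel lamp housing, 100 mm across the top flange, 101 mm high; origin at the centre of its underside.
- cup: Bystander on the bench: white plastic cup, 70 mm across, 85 mm high; origin at the centre of its underside.
- flanges: Bystander on the bench: stack of steel flange rings, 84 mm across, 48 mm high; origin at the centre of its underside.
- finished_foot: Bystander on the bench: finished L-shaped foot, 40 x 70 mm base with a hole, one end turned up 55 mm high; origin at the centre of its underside.
- screwdriver: Bystander on the bench: screwdriver lying flat, about 200 mm long.
There are look-alikes about, which are no part of the job. What is shaped like the blank but blue or pink is not meant.

How it is judged:
By the outcome, as a careful person would: the job done as asked, in the order asked, and still so for the second after the job is handed in, with the robot touching nothing.
It also fails if it takes over 58 s, if anything falls off the work surface, if the arm or the gripper's body presses on something with over 40 N, if the wrist force passes 120 N, or if a joint passes its speed limit or range.

### The arm

A 6-joint arm with a two-finger parallel gripper is mounted at the origin on the work surface. World frame = base frame: x ahead of the robot, y to its left, z up, the work surface at z = 0. Lengths are in m, angles in degrees, forces in N, time in s.
With the tool pointing down it reaches from about 0.35 to 0.875 m from the base axis. Payload 4.2 kg.
Tool frame: the origin (TCP) lies midway between the tips of the shut fingers; the grasp point (between the pads) lies 19 mm behind it; z points along the fingers, y is the line along which they close (so a half turn about z gives the same grasp; the last joint's range is limited). The gripper opens to 87 mm and grips with 3 to 60 N. Pads are 19 mm wide; open, the fingers measure 117 mm over their backs; the gripper's body (75 mm by 190 mm) begins 51 mm behind the grasp point.
Start: joints at [14.817, 22.042, 0.453, 0, -68.411, -14.817], TCP at [0.625, 0, 0.189] pointing down, gripper open.
Joint ranges: [-179.83, 179.83], [-69.29, 118.12], [-61.27, 80.66], [-181.25, 117.63], [-171.15, -9.14], [-177.46, 177.46]. Speed limits (degrees/s): [159.86, 159.86, 180, 180, 180, 180].

### API

Orientations are given as a 3x3 rotation matrix whose columns are the frame's x, y, z axes.
In Python, from station import sense, capture, camera_params, finish_job gives the robot as it stands.
- The arm moves only by the tool drive_tool, never from a script. Its argument "rows" is a list of rows, each an object of numbers: "tx", "ty", "tz": the shift along the tool's x, y, z in cm; "ax", "ay", "az": the turn, a rotation vector about the tool's x, y, z in rad; "claw": the finger opening in cm, from 0 to 8.7. In form: [{"tx": .., "ty": .., "tz": .., "ax": .., "ay": .., "az": .., "claw": ..}, ...]. A call has 1 to 10 rows; each row shifts and turns the commanded pose from where the row before left it, along the tool's axes as they then stand; what a row does not reach is not made up. A row lasts 1/12 s, in which the tool goes at most 41.7 mm and 7.16 degrees, less where a joint would pass 70% of its speed; a pose out of reach is approached as far as the arm can. A call with a gripper value outside its range is refused whole. The fingers move at their own pace and stop on an object; the grip force is fixed at half the most. Time passes only in rows, so rows that do not move let the fingers close. It gives the time, the measured TCP pose, the force, the opening and the grip force at its end, in the units of the state.
- sense(): the state, without advancing time (a new reading comes with each control period).
- capture(name): name is "scene" or "side" or "wrist"; returns (picture, depth): 420x560x3 uint8, red, green, blue; 420x560 float32, m along the optical axis (not along the pixel's ray), 0 where there is no reading.
- camera_params(name): a dict with "intrinsics" (3x3 intrinsics, pixels), "R" (3x3) and "t" (3): a world point X has camera coordinates R X + t; the wrist camera has in their place "tool_from_camera" (4x4, takes a point from camera to tool coordinates, whose origin is the TCP and whose axes are the flange's). Camera axes: x right, y down, z forward; pixel columns grow to the right and rows downward; lengths in m; the calibration is good to about 2 mm. A picture is of the moment at which its call begins: read the wrist's pose just before it. camera_params takes no time and is no camera call.
- finish_job(): hands the job in; it is judged then, once.
The state is a dict: "time_s": time; "joints": joint angles; "joint_velocities": joint speeds; "effort": joint torques, N m; "tcp_pos": TCP position; "ee_rot": TCP orientation; "wrist_force": force on the tool from outside, world axes, zero at the start; "moment": the same for the moment, N m; "gripper_width": opening from 0.0 (shut) to 1.0 (fully open); "gripper_force": force on a finger pad.
Only numpy, scipy, OpenCV 4.12 (cv2) and the standard library are available. Lean on these libraries where they do the work, as an engineer would, in place of code of your own. Each camera call takes 0.05 s, during which the arm holds its last target. There are 200 camera calls.

## Working session

There is one attempt and no reset: what is moved stays moved. The work goes in short steps, Python scripts to look and compute and a tool call to move; the robot and the scene stay as the last step left them, time stands still between calls to the robot, and variables do not carry over. Pictures are saved under pics/ and viewed, at most 10 in all, crops included, and the job is handed in when it is done.

Besides the shell and the picture viewer there is one more tool, called after ">>>" by a JSON object that holds its "method" and its "body", one argument or row to a line. drive_tool: Moves the arm, as the interface text tells. Its arguments: {"type":"object","properties":{"rows":{"type":"array"}},"required":["rows"]}

```bash
mkdir -p pics; cat > h.py <<'E'
import numpy as np, cv2
from station import sense, capture, camera_params
def cam(name,s=None):
    p=camera_params(name);K=np.array(p["intrinsics"])
    if "R" in p:
        R=np.array(p["R"]);t=np.array(p["t"]);return K,R,t
    T=np.array(p["tool_from_camera"]);W=np.eye(4);W[:3,:3]=s["ee_rot"];W[:3,3]=s["tcp_pos"]
    M=np.linalg.inv(W@T);return K,M[:3,:3],M[:3,3]
def ray(c,uv,z):
    K,R,t=c;uv=np.atleast_2d(uv).astype(float)
    d=(R.T@np.linalg.inv(K)@np.c_[uv,np.ones(len(uv))].T).T;o=-R.T@t
    return o+d*((z-o[2])/d[:,2])[:,None]
def proj(c,X):
    K,R,t=c;q=(K@(R@np.atleast_2d(X).T+t[:,None])).T;return q[:,:2]/q[:,2:]
E
python3 - <<'E'
from h import *
s=sense();print(s)
ims=[]
for n in("scene","side","wrist"):
    a,d=capture(n);np.savez(f"pics/{n}0.npz",a=a,d=d);cv2.imwrite(f"pics/{n}0.png",a[:,:,::-1])
    c=cam(n,s);print(n,c[0].tolist(),(-c[1].T@c[2]).round(3))
E
```

```text
{'time_s': 0.0, 'joints': array([ 1.48179821e+01,  2.20921068e+01,  3.78152431e-01, -3.07794531e-02,
       -6.84104802e+01, -1.48173285e+01]), 'joint_velocities': array([-0.05539793,  0.062031  ,  0.0583016 ,  0.00530698, -0.01108192,
       -0.00153409]), 'effort': array([ 5.69075401e-04, -3.90661991e+01,  1.87403029e+01,  4.22001421e+00,
        1.09914420e-02, -1.81494070e-04]), 'tcp_pos': array([6.24309700e-01, 3.78409557e-05, 1.87829761e-01]), 'ee_rot': array([[-1.86719446e-04, -9.99997502e-01, -2.22726678e-03],
       [-9.99999980e-01,  1.86881427e-04, -7.25187229e-05],
       [ 7.29347765e-05,  2.22725319e-03, -9.99997517e-01]]), 'wrist_force': array([-0.14170439,  0.00160188,  0.26674302]), 'moment': array([-0.01056594, -0.00357729,  0.00925625]), 'gripper_force': 0.0, 'gripper_width': 1.0042574126033519}
scene [[439.04637648266055, 0.0, 283.3850222170202], [0.0, 439.04637648266055, 208.19867105763126], [0.0, 0.0, 1.0]] [ 1.029 -0.764  1.055]
side [[458.3484671809405, 0.0, 274.7831608667549], [0.0, 458.3484671809405, 220.79388906598152], [0.0, 0.0, 1.0]] [0.35  0.841 0.799]
wrist [[317.7198827329768, 0.0, 283.044309601249], [0.0, 317.7198827329768, 204.94611775355258], [0.0, 0.0, 1.0]] [ 0.624 -0.067  0.382]
```

View pics/scene0.png

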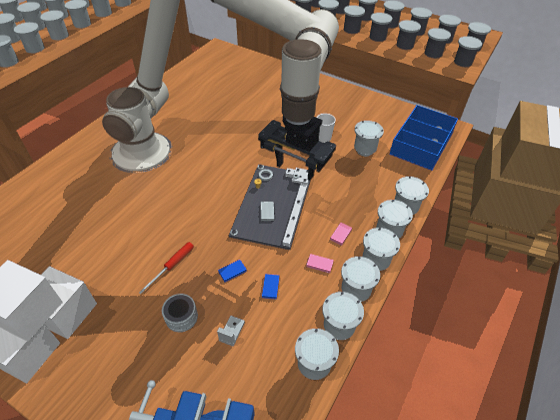

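View pics/wrist0.png

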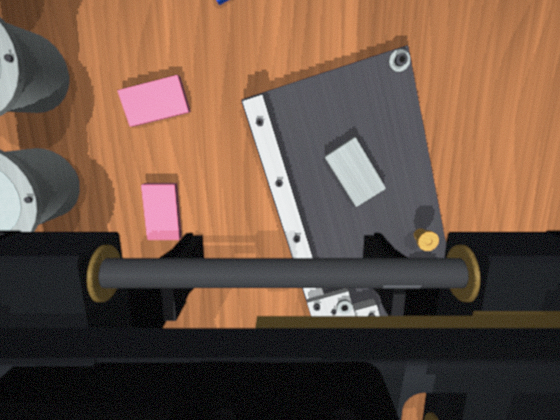

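The wrist view shows the plate with one plain bright blank at (355,172), rail on its left from (255,97) to (305,250), and bush plate near (335,305). The shapes at (153,100), (160,210) are pink and those in the scene view at (232,270), (270,286) are blue, so they are not meant. The blank at scene (267,211) is the only bare steel one on the plate. I'll confirm that in a crop and measure.

```bash
python3 - <<'E'
from h import *
s=sense();a=np.load("pics/wrist0.npz")["a"];c=cam("wrist",s)
hsv=cv2.cvtColor(a,cv2.COLOR_RGB2HSV)
m=((hsv[:,:,2]>125)&(hsv[:,:,1]<60)).astype(np.uint8)
m[:, :235]=0;m[:,450:]=0;m[232:]=0
n,l,st,ce=cv2.connectedComponentsWithStats(m)
for i in range(1,n):
    if st[i,4]<150: continue
    pts=np.argwhere(l==i)[:,::-1].astype(np.float32)
    r=cv2.minAreaRect(pts);z=.028 if ce[i][0]<320 else .024
    bx=cv2.boxPoints(r);W=ray(c,bx,z);print(st[i],ce[i].round(1),bx.round(1).tolist(),(W[:,:2]*1000).round(1).tolist(), (ray(c,r[0],z)*1000).round(1))
    e=[(W[k+1]-W[k])[:2] for k in(0,1)]
    print([ (np.linalg.norm(v)*1000).round(1) for v in e],[np.degrees(np.arctan2(v[1],v[0])).round(2) for v in e])
# rail inner edge subpixel
E_=[]
for v in range(110,228,4):
    row=m[v,235:325];u=np.flatnonzero(row)
    if len(u): E_.append((u.max()+235+.5,v))
P=ray(c,E_,.028)[:,:2];vx,vy,x0,y0=cv2.fitLine(P.astype(np.float32),cv2.DIST_HUBER,0,.001,.001).ravel()
print("rail edge",vx,vy,x0,y0,np.degrees(np.arctan2(vy,vx)))
cv2.imwrite("pics/crop.png",cv2.resize(a[30:330,230:460,::-1],None,fx=2,fy=2,interpolation=cv2.INTER_CUBIC))
b=np.load("pics/scene0.npz")["a"];cv2.imwrite("pics/crop2.png",cv2.resize(b[155:255,220:320,::-1],None,fx=6,fy=6,interpolation=cv2.INTER_CUBIC))
E
```

```text
[389  49  22  23 252] [398.7  60.8] [[389.0, 49.0], [410.0, 49.0], [410.0, 71.0], [389.0, 71.0]] [[513.8, -141.8], [492.0, -141.8], [489.9, -120.6], [512.0, -120.6]] [[ 501.9 -131.3   24. ]]
[np.float64(21.8), np.float64(21.3)] [np.float64(-179.92), np.float64(95.75)]
[ 242   95   63  137 2877] [272.6 163.6] [[240.89999389648438, 100.69999694824219], [261.79998779296875, 93.9000015258789], [306.0, 230.3000030517578], [285.20001220703125, 237.10000610351562]] [[668.2, -90.4], [646.0, -97.3], [596.3, 54.8], [620.8, 63.2]] [[634.1 -21.5  28. ]]
[np.float64(23.2), np.float64(160.0)] [np.float64(-162.94), np.float64(108.08)]
[ 325  138   61   69 2197] [355.1 171.9] [[323.5, 156.0], [355.1000061035156, 136.5], [386.79998779296875, 187.8000030517578], [355.29998779296875, 207.3000030517578]] [[578.0, -31.7], [543.9, -53.1], [504.0, 4.6], [539.0, 27.8]] [[541.5 -13.8  24. ]]
[np.float64(40.3), np.float64(70.1)] [np.float64(-147.88), np.float64(124.64)]
rail edge 0.29457188 -0.95562935 0.6175642 -0.006228126 -72.868126
```

View pics/crop2.png

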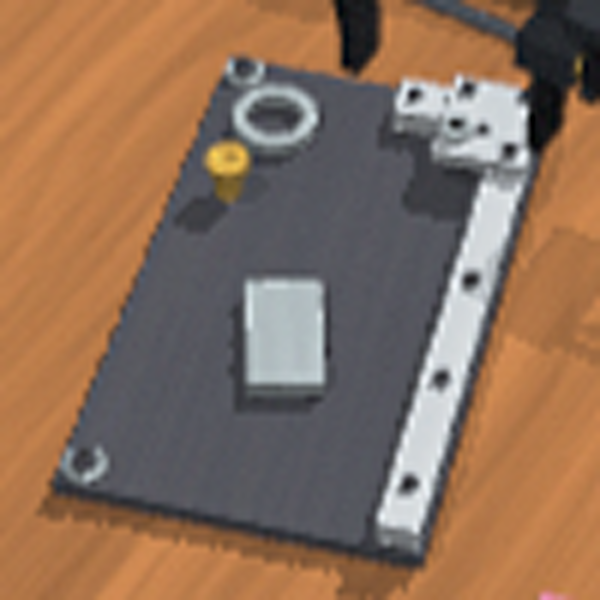

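Confirmed: a plain steel bar on the dark plate, turned about 17° to the rail. The ring, brass bush and bush-plate corner are all clear of the path. Next I turn the tool so that the two fingertips line up with the rail, behind the blank.

>>> {"method": "drive_tool", "body": {
  "rows": [
    {"tx": 0.7,"ty": 3.25,"claw": 3.0},
    {"tx": 0.7,"ty": 3.25,"claw": 3.0},
    {"tx": 0.7,"ty": 3.25,"claw": 3.0},
    {"tx": 0.7,"ty": 3.25,"claw": 3.0},
    {"az": -0.12,"claw": 3.0},
    {"az": -0.12,"claw": 3.0},
    {"az": -0.12,"claw": 3.0},
    {"az": -0.12,"claw": 3.0},
    {"az": -0.12,"claw": 3.0},
    {"az": -0.12,"claw": 3.0}
  ]
}}

```text
invalid input at $.rows[0]: expected keys tx, ty, tz, ax, ay, az, claw
```

>>> {"method": "drive_tool", "body": {
  "rows": [
    {"az": -0.12,"claw": 3.0},
    {"az": -0.12,"claw": 3.0},
    {"az": -0.12,"claw": 3.0},
    {"az": -0.12,"claw": 3.0},
    {"az": -0.12,"claw": 3.0},
    {"az": -0.12,"claw": 3.0},
    {"az": -0.12,"claw": 3.0},
    {"az": -0.12,"claw": 3.0},
    {"az": -0.12,"claw": 3.0},
    {"az": -0.07,"claw": 3.0}
  ]
}}

```text
invalid input at $.rows[0]: expected keys tx, ty, tz, ax, ay, az, claw
```

>>> {"method": "drive_tool", "body": {
  "rows": [
    {"claw": 3.0},
    {"claw": 3.0},
    {"claw": 3.0}
  ]
}}

```text
invalid input at $.rows[0]: expected keys tx, ty, tz, ax, ay, az, claw
```

```bash
python3 - <<'E'
from h import *
s=sense();a,d=capture("wrist");np.savez("pics/w1.npz",a=a,p=s["tcp_pos"],r=s["ee_rot"]);cv2.imwrite("pics/w1.png",a[:,:,::-1])
print(s["tcp_pos"],s["ee_rot"].round(3).tolist(),s["joints"].round(1),s["gripper_width"])
E
```

```text
[6.24483751e-01 9.26642636e-06 1.88120780e-01] [[-0.0, -1.0, -0.002], [-1.0, 0.0, -0.0], [0.0, 0.002, -1.0]] [ 14.8  22.1   0.4  -0.  -68.4 -14.8] 0.9989176562217648
```

View pics/w1.png

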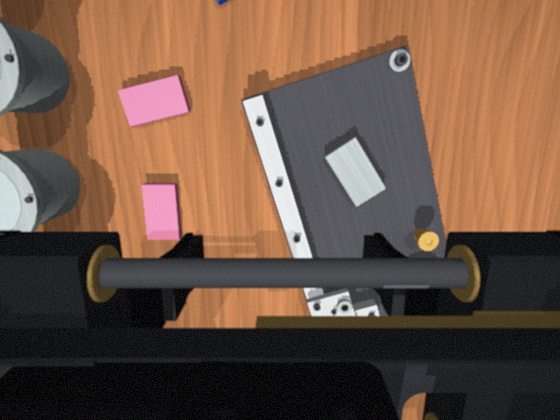

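The calls were refused because every key is required, so the picture is unchanged: blank (355,172), rail inner edge (268,97) to (305,230). I'll resend with all the keys.

>>> {"method": "drive_tool", "body": {
  "rows": [
    {"tx": 0.7,"ty": 3.25,"tz": 0,"ax": 0,"ay": 0,"az": -0.1,"claw": 3.0},
    {"tx": 0.7,"ty": 3.25,"tz": 0,"ax": 0,"ay": 0,"az": 0.1,"claw": 3.0},
    {"tx": 0.7,"ty": 3.25,"tz": 0,"ax": 0,"ay": 0,"az": 0,"claw": 3.0},
    {"tx": 0.7,"ty": 3.25,"tz": 0,"ax": 0,"ay": 0,"az": 0,"claw": 3.0},
    {"tx": 0,"ty": 0,"tz": 0,"ax": 0,"ay": 0,"az": -0.12,"claw": 3.0},
    {"tx": 0,"ty": 0,"tz": 0,"ax": 0,"ay": 0,"az": -0.12,"claw": 3.0},
    {"tx": 0,"ty": 0,"tz": 0,"ax": 0,"ay": 0,"az": -0.12,"claw": 3.0},
    {"tx": 0,"ty": 0,"tz": 0,"ax": 0,"ay": 0,"az": -0.12,"claw": 3.0},
    {"tx": 0,"ty": 0,"tz": 0,"ax": 0,"ay": 0,"az": -0.12,"claw": 3.0},
    {"tx": 0,"ty": 0,"tz": 0,"ax": 0,"ay": 0,"az": -0.12,"claw": 3.0}
  ]
}}

```text
time_s: 1.03
tcp_pos: [0.4956, -0.0312, 0.1889]
ee_rot: [[0.664, -0.748, -0.0], [-0.748, -0.664, 0.0], [-0.0, 0.0, -1.0]]
wrist_force: [-0.1, 0.1, 0.2]
gripper_width: 0.374
gripper_force: 0.0
```

>>> {"method": "drive_tool", "body": {
  "rows": [
    {"tx": 0,"ty": 0,"tz": 0,"ax": 0,"ay": 0,"az": -0.12,"claw": 3.0},
    {"tx": 0,"ty": 0,"tz": 0,"ax": 0,"ay": 0,"az": -0.12,"claw": 3.0},
    {"tx": 0,"ty": 0,"tz": 0,"ax": 0,"ay": 0,"az": -0.12,"claw": 3.0},
    {"tx": 0,"ty": 0,"tz": 0,"ax": 0,"ay": 0,"az": -0.12,"claw": 3.0},
    {"tx": 0,"ty": 0,"tz": 0,"ax": 0,"ay": 0,"az": -0.12,"claw": 3.0},
    {"tx": 0,"ty": 0,"tz": 0,"ax": 0,"ay": 0,"az": -0.12,"claw": 3.0},
    {"tx": 0,"ty": 0,"tz": 0,"ax": 0,"ay": 0,"az": -0.12,"claw": 3.0},
    {"tx": 0,"ty": 0,"tz": 0,"ax": 0,"ay": 0,"az": -0.12,"claw": 3.0},
    {"tx": 0,"ty": 0,"tz": 0,"ax": 0,"ay": 0,"az": -0.12,"claw": 3.0},
    {"tx": 0,"ty": 0,"tz": 0,"ax": 0,"ay": 0,"az": -0.07,"claw": 3.0}
  ]
}}

```text
time_s: 1.87
tcp_pos: [0.4956, -0.0312, 0.1888]
ee_rot: [[0.954, 0.3, -0.0], [0.3, -0.954, 0.0], [-0.0, -0.0, -1.0]]
wrist_force: [-0.1, -0.0, -0.6]
gripper_width: 0.345
gripper_force: 0.0
```

>>> {"method": "drive_tool", "body": {
  "rows": [
    {"tx": 0,"ty": 0,"tz": 0,"ax": 0,"ay": 0,"az": 0,"claw": 3.0},
    {"tx": 0,"ty": 0,"tz": 0,"ax": 0,"ay": 0,"az": 0,"claw": 3.0},
    {"tx": 0,"ty": 0,"tz": 0,"ax": 0,"ay": 0,"az": 0,"claw": 3.0}
  ]
}}

```text
time_s: 2.12
tcp_pos: [0.4957, -0.0312, 0.1889]
ee_rot: [[0.956, 0.293, -0.0], [0.293, -0.956, 0.0], [-0.0, -0.0, -1.0]]
wrist_force: [0.1, -0.1, 0.0]
gripper_width: 0.344
gripper_force: 0.0
```

```bash
python3 - <<'E'
from h import *
s=sense();a,d=capture("wrist");np.savez("pics/w2.npz",a=a,p=s["tcp_pos"],r=s["ee_rot"]);cv2.imwrite("pics/w2.png",a[:,:,::-1])
print(s["tcp_pos"],s["ee_rot"].round(3).tolist(),s["joints"].round(1),s["gripper_width"])
E
```

```text
[ 0.49574861 -0.03120486  0.18887681] [[0.956, 0.293, -0.0], [0.293, -0.956, 0.0], [-0.0, -0.0, -1.0]] [ 15.2   9.5 -17.1  -0.  -63.4  91.9] 0.344251965101437
```

View pics/w2.png

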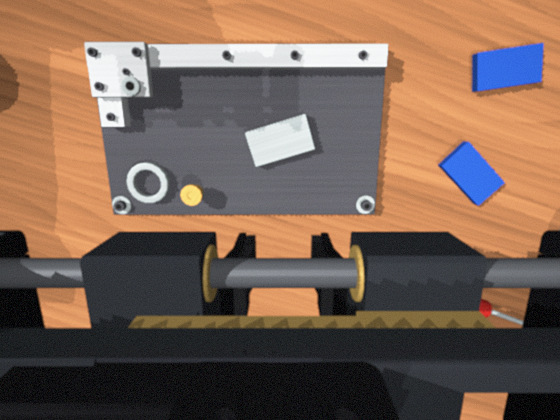

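This view shows the whole jig: rail along the top, cols 150–388, rows 43–67; rail end near (388,67). The bush plate is at (120,75), the stop's lower end at (112,115), and the blank at (280,140). The fingers hang at cols 240 and 325. I'll fit the rail and the blank from this.

```bash
cat >> h.py <<'E'
def jigfit(a,c):
    h=cv2.cvtColor(a,cv2.COLOR_RGB2HSV);return ((h[:,:,2]>125)&(h[:,:,1]<60)).astype(np.uint8)
E
python3 - <<'E'
from h import *
f=np.load("pics/w2.npz");a=f["a"];s=dict(tcp_pos=f["p"],ee_rot=f["r"]);c=cam("wrist",s)
m=jigfit(a,c)
E_=[];T=[]
for u in range(170,380,3):
    col=np.flatnonzero(m[35:85,u])+35
    if len(col): E_.append((u,col.max()+.5)); T.append((u,col.min()-.5))
for n,L in(("in",E_),("out",T)):
    P=ray(c,L,.028)[:,:2]*1000
    vx,vy,x0,y0=cv2.fitLine(P.astype(np.float32),cv2.DIST_HUBER,0,.01,.01).ravel()
    print(n,vx,vy,x0,y0,np.degrees(np.arctan2(vy,vx)))
    if n=="in":
        v=np.array([vx,vy]); v*=np.sign(v[1]); p0=np.array([x0,y0])
nx=np.array([v[1],-v[0]])
row=np.flatnonzero(m[55,300:420])+300;end=ray(c,[(row.max()+.5,55)],.028)[0,:2]*1000
# corner from rail end
cor=p0+v*((end-p0)@v+281)
print("corner",cor)
# stop end face: bush plate edges, z=.038
r=np.flatnonzero(m[75,60:180])+60;q=ray(c,[(r.min()-.5,75),(r.max()+.5,75)],.038)[:,:2]*1000
print("bush plate along y",(q-cor)@v, "should be +?, -35")
k=np.flatnonzero(m[60:105,140])+60;q=ray(c,[(140,k.max()+.5)],.038)[:,:2]*1000;print("plate x(-30)",(q-cor)@nx)
n,l,st,ce=cv2.connectedComponentsWithStats(m)
i=l[140,280];r=cv2.minAreaRect(np.argwhere(l==i)[:,::-1].astype(np.float32))
W=ray(c,cv2.boxPoints(r),.024)[:,:2]*1000;b=W.mean(0)
e=W[np.roll(np.arange(4),-1)]-W;L=e[np.argmax(np.linalg.norm(e,axis=1))]
print("blank",b,"jig",(b-cor)@nx,(b-cor)@v,"ang",np.degrees(np.arctan2(L[1],L[0])),np.linalg.norm(e,axis=1))
t=f["p"][:2]*1000;print("tcp jig",(t-cor)@nx,(t-cor)@v, "tool x ang",np.degrees(np.arctan2(f["r"][1,0],f["r"][0,0])),"jig x ang",np.degrees(np.arctan2(nx[1],nx[0])))
# bystanders
for nm,uv,z in(("ring",(147,182),.022),("spare",(190,195),.037)):
    q=ray(c,[uv],z)[0,:2]*1000;print(nm,(q-cor)@nx,(q-cor)@v)
cs=cam("scene")
for nm,uv,z in(("cup",(327,118),.085),("lamp",(368,130),.101)):
    q=ray(cs,[uv],z)[0,:2]*1000;print(nm,q,(q-cor)@nx,(q-cor)@v)
E
```

```text
in 0.29278192 -0.95617926 612.3629 11.388053 -72.97542
out 0.2940723 -0.9557832 632.13855 21.537163 -72.89808
corner [563.28050055 171.6834255 ]
bush plate along y [ 23.95917605 -35.92438645] should be +?, -35
plate x(-30) [-29.41526089]
blank [540.6941679  -12.61508899] jig -75.55585565093187 -169.6095476083248 ang 124.2703476412779 [70.84681158 40.64688107 72.84273784 41.24008356]
tcp jig -123.97461292632448 -174.22545034113193 tool x ang 17.048001201432633 jig x ang 17.024578
ring -122.78831544295821 -16.76236566591527
spare -134.68551614649195 -69.73605560247202
cup [519.30376438 424.91984447] 32.093401669647584 255.01500521824556
lamp [677.91511358 421.4480153 ] 182.737795551177 205.25677893328282
```

Two views agree: the corner is at (563,172) mm and the tool is already square to the rail. I go down behind the blank, to TCP z ≈ 17 mm, and then push toward the rail.

>>> {"method": "drive_tool", "body": {
  "rows": [
    {"tx": 0,"ty": -0.4,"tz": 3.5,"ax": 0,"ay": 0,"az": 0,"claw": 3.0},
    {"tx": 0,"ty": 0,"tz": 3.5,"ax": 0,"ay": 0,"az": 0,"claw": 3.0},
    {"tx": 0,"ty": 0,"tz": 3.5,"ax": 0,"ay": 0,"az": 0,"claw": 3.0},
    {"tx": 0,"ty": 0,"tz": 3.5,"ax": 0,"ay": 0,"az": 0,"claw": 3.0},
    {"tx": 0,"ty": 0,"tz": 2.0,"ax": 0,"ay": 0,"az": 0,"claw": 3.0},
    {"tx": 0,"ty": 0,"tz": 1.0,"ax": 0,"ay": 0,"az": 0,"claw": 3.0},
    {"tx": 0,"ty": 0,"tz": 0.2,"ax": 0,"ay": 0,"az": 0,"claw": 3.0},
    {"tx": 0,"ty": 0,"tz": 0,"ax": 0,"ay": 0,"az": 0,"claw": 3.0}
  ]
}}

```text
time_s: 2.83
tcp_pos: [0.4945, -0.0275, 0.0164]
ee_rot: [[0.956, 0.294, -0.001], [0.294, -0.956, -0.001], [-0.002, 0.0, -1.0]]
wrist_force: [0.3, 0.3, 0.9]
gripper_width: 0.341
gripper_force: 0.0
```

>>> {"method": "drive_tool", "body": {
  "rows": [
    {"tx": 0.4,"ty": 0,"tz": 0,"ax": 0,"ay": 0,"az": 0,"claw": 3.0},
    {"tx": 0.4,"ty": 0,"tz": 0,"ax": 0,"ay": 0,"az": 0,"claw": 3.0},
    {"tx": 0.4,"ty": 0,"tz": 0,"ax": 0,"ay": 0,"az": 0,"claw": 3.0},
    {"tx": 0.4,"ty": 0,"tz": 0,"ax": 0,"ay": 0,"az": 0,"claw": 3.0},
    {"tx": 0.4,"ty": 0,"tz": 0,"ax": 0,"ay": 0,"az": 0,"claw": 3.0},
    {"tx": 0.4,"ty": 0,"tz": 0,"ax": 0,"ay": 0,"az": 0,"claw": 3.0},
    {"tx": 0.4,"ty": 0,"tz": 0,"ax": 0,"ay": 0,"az": 0,"claw": 3.0},
    {"tx": 0.4,"ty": 0,"tz": 0,"ax": 0,"ay": 0,"az": 0,"claw": 3.0},
    {"tx": 0.4,"ty": 0,"tz": 0,"ax": 0,"ay": 0,"az": 0,"claw": 3.0},
    {"tx": 0.4,"ty": 0,"tz": 0,"ax": 0,"ay": 0,"az": 0,"claw": 3.0}
  ]
}}

```text
time_s: 3.67
tcp_pos: [0.5332, -0.0154, 0.0169]
ee_rot: [[0.956, 0.295, -0.0], [0.295, -0.956, -0.0], [-0.0, -0.0, -1.0]]
wrist_force: [0.1, 0.2, 1.0]
gripper_width: 0.347
gripper_force: 0.0
```

```bash
python3 - <<'E'
from h import *
s=sense();a,d=capture("wrist");np.savez("pics/w3.npz",a=a,p=s["tcp_pos"],r=s["ee_rot"]);cv2.imwrite("pics/w3.png",a[:,:,::-1])
C=np.array([.5633,.1717]);v=np.array([-.2928,.9562]);nx=np.array([.9562,.2928])
q=s["tcp_pos"][:2]-C;print("jig",q@nx*1000,q@v*1000,s["tcp_pos"][2],s["wrist_force"])
E
```

```text
jig -83.5356796151188 -170.145479979564 0.016874984845786763 [0.07844977 0.21574166 1.0428601 ]
```

View pics/w3.png

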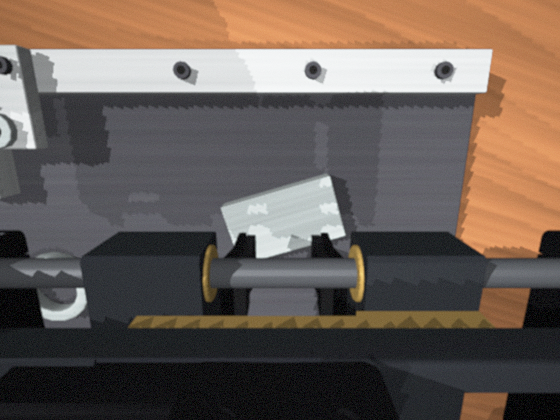

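The blank is just ahead of the fingertips, at (285,212), still tilted, with no force seen. I'll work out where it is.

```bash
cat >> h.py <<'E'
C=np.array([.5633,.1717]);V=np.array([-.2928,.9562]);N=np.array([.9562,.2928])
def jig(P): P=np.atleast_2d(P)[:,:2]-C;return np.c_[P@N,P@V]*1000
E
python3 - <<'E'
from h import *
f=np.load("pics/w3.npz");s=dict(tcp_pos=f["p"],ee_rot=f["r"]);c=cam("wrist",s)
print("tcp px",proj(c,f["p"]))
print(jig(ray(c,[(221,205),(330,174),(345,236),(262,258),(240,235),(325,235)],.024)).round(1))
print("rail",jig(ray(c,[(60,93),(480,93)],.028)).round(1))
E
```

```text
tcp px [[283.95066623 231.011957  ]]
[[ -64.4 -131.7]
 [ -45.2 -197.3]
 [ -84.2 -208.3]
 [ -99.2 -156.2]
 [ -83.8 -142.7]
 [ -83.6 -195.8]]
rail [[-4.000e-01 -4.750e+01]
 [ 2.000e-01 -2.769e+02]]
```

```bash
python3 - <<'E'
from h import *
s=sense();c=cam("wrist",s);a,d=capture("wrist");np.savez("pics/w4.npz",a=a,d=d,p=s["tcp_pos"],r=s["ee_rot"])
def z(u,v):
    q=d[v-1:v+2,u-1:u+2];q=np.median(q);K,R,t=c
    X=R.T@(np.linalg.inv(K)@[u,v,1]*q-t);return (u,v,q.round(4),(X*1000).round(1).tolist(),jig(X).round(1).tolist())
for p in((283,210),(250,215),(320,200),(285,245),(283,140),(300,55),(400,180),(240,245),(325,245),(240,237),(240,280)):print(z(*p))
a,d=capture("side");cs=cam("side");u,v=proj(cs,s["tcp_pos"])[0].astype(int);print(u,v)
cv2.imwrite("pics/s4.png",cv2.resize(a[v-70:v+50,u-80:u+80,::-1],None,fx=5,fy=5,interpolation=cv2.INTER_CUBIC))
E
```

```text
(283, 210, np.float32(0.1956), [549.0, -10.0, 22.9], [[-66.8, -169.5]])
(250, 215, np.float32(0.1962), [540.0, 8.6, 23.1], [[-70.1, -149.2]])
(320, 200, np.float32(0.1944), [561.7, -29.7, 22.5], [[-60.5, -192.2]])
(285, 245, np.float32(0.2014), [527.4, -18.0, 22.9], [[-89.9, -170.9]])
(283, 140, np.float32(0.1972), [588.8, 2.3, 10.5], [[-25.2, -169.4]])
(300, 55, np.float32(0.1702), [634.9, 7.1, 26.6], [[20.3, -178.4]])
(400, 180, np.float32(0.2037), [587.0, -76.8, 10.3], [[-50.1, -244.5]])
(240, 245, np.float32(0.1531), [538.1, 8.3, 68.1], [[-71.9, -148.8]])
(325, 245, np.float32(0.1537), [550.0, -30.9, 67.5], [[-72.0, -189.9]])
(240, 237, np.float32(0.1634), [537.8, 9.7, 57.4], [[-71.8, -147.4]])
(240, 280, np.float32(0.0816), [558.1, 4.4, 137.3], [[-54.0, -158.4]])
289 231
```

View pics/s4.png

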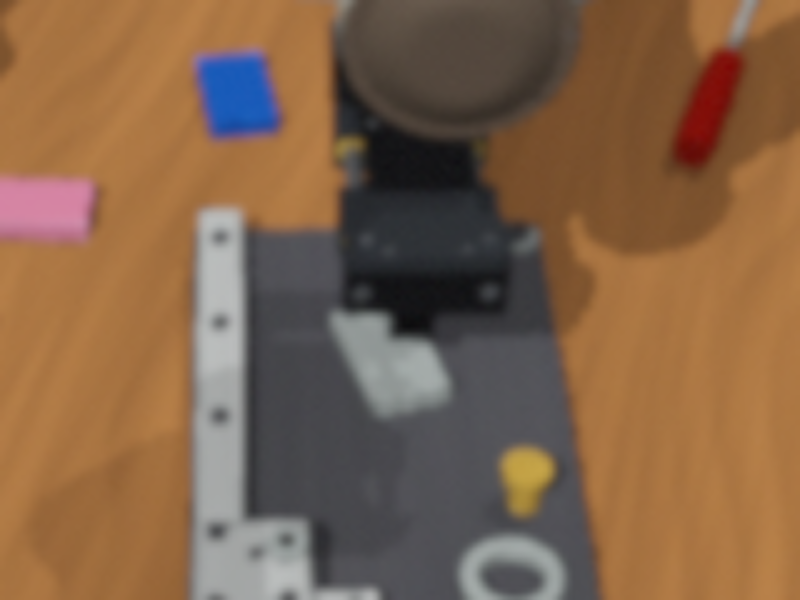

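```bash
python3 - <<'E'
from h import *
f=np.load("pics/w4.npz");s=dict(tcp_pos=f["p"],ee_rot=f["r"]);c=cam("wrist",s);d=f["d"]
def X(c,d,u,v):
    K,R,t=c;return R.T@(np.linalg.inv(K)@[u,v,1]*d[v,u]-t)
for u in(235,245,252,318,330):
  print(u,[(v,*jig(X(c,d,u,v))[0].round(),round(X(c,d,u,v)[2]*1000)) for v in range(224,262,4)])
a,ds=capture("side");cs=cam("side")
for u in(287,291,295):
  print(u,[(v,*jig(X(cs,ds,u,v))[0].round(),round(X(cs,ds,u,v)[2]*1000)) for v in range(216,236,2)])
E
```

```text
235 [(224, np.float64(-76.0), np.float64(-140.0), 22), (228, np.float64(-79.0), np.float64(-140.0), 23), (232, np.float64(-82.0), np.float64(-139.0), 22), (236, np.float64(-84.0), np.float64(-139.0), 23), (240, np.float64(-87.0), np.float64(-139.0), 22), (244, np.float64(-72.0), np.float64(-146.0), 67), (248, np.float64(-72.0), np.float64(-147.0), 72), (252, np.float64(-72.0), np.float64(-148.0), 77), (256, np.float64(-72.0), np.float64(-148.0), 82), (260, np.float64(-50.0), np.float64(-157.0), 134)]
245 [(224, np.float64(-76.0), np.float64(-146.0), 23), (228, np.float64(-78.0), np.float64(-146.0), 23), (232, np.float64(-72.0), np.float64(-149.0), 50), (236, np.float64(-72.0), np.float64(-150.0), 56), (240, np.float64(-73.0), np.float64(-150.0), 58), (244, np.float64(-74.0), np.float64(-151.0), 63), (248, np.float64(-73.0), np.float64(-151.0), 70), (252, np.float64(-73.0), np.float64(-152.0), 73), (256, np.float64(-74.0), np.float64(-152.0), 77), (260, np.float64(-50.0), np.float64(-159.0), 134)]
252 [(224, np.float64(-76.0), np.float64(-150.0), 23), (228, np.float64(-78.0), np.float
[... 2245 characters left out ...]
, np.float64(-83.0), np.float64(-146.0), 52), (230, np.float64(-85.0), np.float64(-167.0), 26), (232, np.float64(-85.0), np.float64(-164.0), 22), (234, np.float64(-84.0), np.float64(-152.0), 26)]
295 [(216, np.float64(-85.0), np.float64(-76.0), 149), (218, np.float64(-85.0), np.float64(-82.0), 138), (220, np.float64(-86.0), np.float64(-85.0), 129), (222, np.float64(-86.0), np.float64(-81.0), 127), (224, np.float64(-93.0), np.float64(-147.0), 63), (226, np.float64(-93.0), np.float64(-148.0), 56), (228, np.float64(-93.0), np.float64(-147.0), 51), (230, np.float64(-97.0), np.float64(-182.0), 13), (232, np.float64(-96.0), np.float64(-166.0), 21), (234, np.float64(-95.0), np.float64(-154.0), 24)]
```

Depth in both views shows the fingertips at z ≈ 50 mm while the TCP reads 17. So the tips end about 32 mm short of the nominal TCP at this opening, and they passed over the blank without touching it. I'll back off, go lower in small steps and check.

>>> {"method": "drive_tool", "body": {
  "rows": [
    {"tx": -2.0,"ty": 0,"tz": 0,"ax": 0,"ay": 0,"az": 0,"claw": 3.0},
    {"tx": -2.0,"ty": 0,"tz": 0,"ax": 0,"ay": 0,"az": 0,"claw": 3.0},
    {"tx": 0,"ty": 0,"tz": 0.8,"ax": 0,"ay": 0,"az": 0,"claw": 3.0},
    {"tx": 0,"ty": 0,"tz": 0.8,"ax": 0,"ay": 0,"az": 0,"claw": 3.0},
    {"tx": 0,"ty": 0,"tz": 0.4,"ax": 0,"ay": 0,"az": 0,"claw": 3.0},
    {"tx": 0,"ty": 0,"tz": 0,"ax": 0,"ay": 0,"az": 0,"claw": 3.0},
    {"tx": 0,"ty": 0,"tz": 0,"ax": 0,"ay": 0,"az": 0,"claw": 3.0}
  ]
}}

```text
time_s: 4.45
tcp_pos: [0.4951, -0.0272, -0.0035]
ee_rot: [[0.955, 0.295, -0.0], [0.295, -0.955, -0.0], [-0.001, 0.0, -1.0]]
wrist_force: [0.0, -0.2, -1.2]
gripper_width: 0.344
gripper_force: 0.0
```

```bash
cat >> h.py <<'E'
def X(c,d,u,v):
    K,R,t=c;return R.T@(np.linalg.inv(K)@[u,v,1]*d[v,u]-t)
def tip():
    s=sense();a,ds=capture("side");cs=cam("side");T=np.array(s["tcp_pos"])
    print("tcp",jig(T)[0].round(1),T[2]*1000,s["gripper_width"],s["wrist_force"].round(1))
    u0=int(proj(cs,T+[0,0,.03])[0,0])
    for u in(u0-3,u0,u0+3):
        L=[]
        for v in range(150,320):
            if ds[v,u]>0:
                p=X(cs,ds,u,v);L.append((p[2]*1000,jig(p)[0]))
        L=[l for l in L if abs(l[1][0]-jig(T)[0,0])<14 and abs(l[1][1]-jig(T)[0,1])<45]
        print([(round(z),*q.round().astype(int)) for z,q in L])
E
python3 -c "
from h import *
tip()"
```

```text
tcp [-123.4 -170.3] -3.4823756836507638 0.34447415723395225 [ 0.  -0.2 -1.2]
[(41, np.int64(-111), np.int64(-146)), (40, np.int64(-111), np.int64(-144)), (34, np.int64(-111), np.int64(-147)), (34, np.int64(-111), np.int64(-142)), (12, np.int64(-114), np.int64(-164)), (13, np.int64(-113), np.int64(-159)), (13, np.int64(-113), np.int64(-154)), (12, np.int64(-113), np.int64(-152)), (10, np.int64(-113), np.int64(-151)), (14, np.int64(-112), np.int64(-143)), (12, np.int64(-112), np.int64(-141)), (10, np.int64(-112), np.int64(-139)), (10, np.int64(-112), np.int64(-136)), (12, np.int64(-111), np.int64(-130)), (9, np.int64(-111), np.int64(-125))]
[(45, np.int64(-118), np.int64(-145)), (41, np.int64(-118), np.int64(-146)), (36, np.int64(-119), np.int64(-148)), (34, np.int64(-119), np.int64(-146)), (31, np.int64(-119), np.int64(-146)), (11, np.int64(-122), np.int64(-164)), (13, np.int64(-121), np.int64(-159)), (13, np.int64(-121), np.int64(-155)), (12, np.int64(-120), np.int64(-152)), (10, np.int64(-120), np.int64(-150)), (11, np.int64(-120), np.int64(-145)), (12, np.int64(-120), np.int64(-140)), (13, np.int64(-119), np.int64(-136)), (13, np.int64(-119), np.int64(-132)), (13, np.int64(-119), np.int64(-128)), (11, np.int64(-119), np.int64(-127))]
[(42, np.int64(-126), np.int64(-149)), (40, np.int64(-126), np.int64(-147)), (37, np.int64(-126), np.int64(-147)), (34, np.int64(-126), np.int64(-146)), (12, np.int64(-129), np.int64(-167)), (12, np.int64(-129), np.int64(-163)), (12, np.int64(-129), np.int64(-159)), (10, np.int64(-129), np.int64(-158)), (14, np.int64(-128), np.int64(-150)), (11, np.int64(-128), np.int64(-149)), (11, np.int64(-128), np.int64(-145)), (11, np.int64(-127), np.int64(-141)), (12, np.int64(-127), np.int64(-136)), (11, np.int64(-127), np.int64(-134)), (12, np.int64(-126), np.int64(-130))]
```

Consistent: tips at about 28 mm with the TCP at −3.5. I lower by 1.0 cm, so the tips sit at about 18 mm, half-way up the blank, and push.

>>> {"method": "drive_tool", "body": {
  "rows": [
    {"tx": 0,"ty": 0,"tz": 0.5,"ax": 0,"ay": 0,"az": 0,"claw": 3.0},
    {"tx": 0,"ty": 0,"tz": 0.5,"ax": 0,"ay": 0,"az": 0,"claw": 3.0},
    {"tx": 0,"ty": 0,"tz": 0,"ax": 0,"ay": 0,"az": 0,"claw": 3.0},
    {"tx": 0,"ty": 0,"tz": 0,"ax": 0,"ay": 0,"az": 0,"claw": 3.0}
  ]
}}

```text
time_s: 4.83
tcp_pos: [0.4943, -0.0274, -0.0135]
ee_rot: [[0.956, 0.295, -0.001], [0.295, -0.956, -0.0], [-0.001, -0.0, -1.0]]
wrist_force: [0.3, 0.3, 0.3]
gripper_width: 0.347
gripper_force: 0.0
```

>>> {"method": "drive_tool", "body": {
  "rows": [
    {"tx": 0.4,"ty": 0,"tz": 0,"ax": 0,"ay": 0,"az": 0,"claw": 3.0},
    {"tx": 0.4,"ty": 0,"tz": 0,"ax": 0,"ay": 0,"az": 0,"claw": 3.0},
    {"tx": 0.3,"ty": 0,"tz": 0,"ax": 0,"ay": 0,"az": 0,"claw": 3.0},
    {"tx": 0.3,"ty": 0,"tz": 0,"ax": 0,"ay": 0,"az": 0,"claw": 3.0},
    {"tx": 0.3,"ty": 0,"tz": 0,"ax": 0,"ay": 0,"az": 0,"claw": 3.0},
    {"tx": 0.3,"ty": 0,"tz": 0,"ax": 0,"ay": 0,"az": 0,"claw": 3.0}
  ]
}}

```text
time_s: 5.33
tcp_pos: [0.5136, -0.0214, -0.0132]
ee_rot: [[0.956, 0.295, -0.001], [0.295, -0.956, -0.0], [-0.001, -0.0, -1.0]]
wrist_force: [-2.2, 0.2, 0.2]
gripper_width: 0.342
gripper_force: 0.5
```

```bash
cat >> h.py <<'E'
def blank():
    s=sense();c=cam("wrist",s);a,d=capture("wrist");m=jigfit(a,c)
    # points near blank top by depth+position
    K,R,t=c;vv,uu=np.mgrid[0:420,0:560];D=np.stack([uu*d,vv*d,d],-1)@np.linalg.inv(K).T
    W=(D-t)@R;z=W[...,2];J=jig(W.reshape(-1,3)).reshape(420,560,2)
    b=((z>.018)&(z<.0255)&(J[...,0]<-3)&(J[...,0]>-118)&(J[...,1]<-1)&(J[...,1]>-275)&(m>0)).astype(np.uint8)
    b=cv2.morphologyEx(b,cv2.MORPH_OPEN,np.ones((3,3)))
    n,l,st,ce=cv2.connectedComponentsWithStats(b)
    i=1+np.argmax(st[1:,4]);uv=np.argwhere(l==i)[:,::-1]
    P=jig(ray(c,uv,.024)).astype(np.float32);r=cv2.minAreaRect(P)
    print("blank box",cv2.boxPoints(r).round(1).tolist(),"c",np.round(r[0],1),"size",np.round(r[1],1),"ang",round(r[2],2))
    T=s["tcp_pos"];print("tcp",jig(T)[0].round(1),(T[2]*1000).round(1),"F jig",(s["wrist_force"][:2]@np.c_[N,V]).round(1),s["wrist_force"].round(1))
    return a
E
python3 -c "
from h import *
blank()"
```

```text
blank box [[-93.5, -141.5], [-82.9000015258789, -209.5], [-43.70000076293945, -203.39999389648438], [-54.20000076293945, -135.39999389648438]] c [ -68.6 -172.4] size [39.7 68.8] ang 8.79
tcp [-104.1 -170.1] -13.2 F jig [-2.1  0.8] [-2.2  0.2  0.2]
```

Contact with about 2 N, and the blank has come round from 17° to 9°. I continue.

>>> {"method": "drive_tool", "body": {
  "rows": [
    {"tx": 0.4,"ty": 0,"tz": 0,"ax": 0,"ay": 0,"az": 0,"claw": 3.0},
    {"tx": 0.4,"ty": 0,"tz": 0,"ax": 0,"ay": 0,"az": 0,"claw": 3.0},
    {"tx": 0.4,"ty": 0,"tz": 0,"ax": 0,"ay": 0,"az": 0,"claw": 3.0},
    {"tx": 0.4,"ty": 0,"tz": 0,"ax": 0,"ay": 0,"az": 0,"claw": 3.0},
    {"tx": 0.4,"ty": 0,"tz": 0,"ax": 0,"ay": 0,"az": 0,"claw": 3.0},
    {"tx": 0.4,"ty": 0,"tz": 0,"ax": 0,"ay": 0,"az": 0,"claw": 3.0},
    {"tx": 0.4,"ty": 0,"tz": 0,"ax": 0,"ay": 0,"az": 0,"claw": 3.0},
    {"tx": 0.4,"ty": 0,"tz": 0,"ax": 0,"ay": 0,"az": 0,"claw": 3.0},
    {"tx": 0.4,"ty": 0,"tz": 0,"ax": 0,"ay": 0,"az": 0,"claw": 3.0},
    {"tx": 0.3,"ty": 0,"tz": 0,"ax": 0,"ay": 0,"az": 0,"claw": 3.0}
  ]
}}

```text
time_s: 6.22
tcp_pos: [0.5517, -0.0098, -0.0131]
ee_rot: [[0.956, 0.295, 0.0], [0.295, -0.956, 0.0], [0.0, 0.0, -1.0]]
wrist_force: [-1.9, 0.1, -0.2]
gripper_width: 0.345
gripper_force: 0.8
```

```bash
python3 -c "
from h import *
blank()"
```

```text
blank box [[-52.5, -141.10000610351562], [-52.29999923706055, -209.89999389648438], [-13.199999809265137, -209.8000030517578], [-13.399999618530273, -141.0]] c [ -32.8 -175.5] size [39.1 68.7] ang 0.17
tcp [ -64.2 -170.1] -13.1 F jig [-1.8  0.7] [-1.9  0.1 -0.2]
```

Square, with about 13 mm to go to the rail.

>>> {"method": "drive_tool", "body": {
  "rows": [
    {"tx": 0.3,"ty": 0,"tz": 0,"ax": 0,"ay": 0,"az": 0,"claw": 3.0},
    {"tx": 0.3,"ty": 0,"tz": 0,"ax": 0,"ay": 0,"az": 0,"claw": 3.0},
    {"tx": 0.3,"ty": 0,"tz": 0,"ax": 0,"ay": 0,"az": 0,"claw": 3.0},
    {"tx": 0.1,"ty": 0,"tz": 0,"ax": 0,"ay": 0,"az": 0,"claw": 3.0},
    {"tx": 0.1,"ty": 0,"tz": 0,"ax": 0,"ay": 0,"az": 0,"claw": 3.0},
    {"tx": 0.1,"ty": 0,"tz": 0,"ax": 0,"ay": 0,"az": 0,"claw": 3.0},
    {"tx": 0.05,"ty": 0,"tz": 0,"ax": 0,"ay": 0,"az": 0,"claw": 3.0},
    {"tx": 0,"ty": 0,"tz": 0,"ax": 0,"ay": 0,"az": 0,"claw": 3.0}
  ]
}}

```text
time_s: 6.93
tcp_pos: [0.5631, -0.0063, -0.013]
ee_rot: [[0.956, 0.295, 0.0], [0.295, -0.956, 0.0], [0.0, 0.0, -1.0]]
wrist_force: [-2.0, -0.9, 0.6]
gripper_width: 0.343
gripper_force: 0.9
```

>>> {"method": "drive_tool", "body": {
  "rows": [
    {"tx": 0.05,"ty": 0,"tz": 0,"ax": 0,"ay": 0,"az": 0,"claw": 3.0},
    {"tx": 0,"ty": 0,"tz": 0,"ax": 0,"ay": 0,"az": 0,"claw": 3.0}
  ]
}}

```text
time_s: 7.1
tcp_pos: [0.5635, -0.0061, -0.013]
ee_rot: [[0.956, 0.295, 0.0], [0.295, -0.956, 0.0], [0.0, 0.0, -1.0]]
wrist_force: [-2.8, -1.2, 1.3]
gripper_width: 0.345
gripper_force: 1.0
```

>>> {"method": "drive_tool", "body": {
  "rows": [
    {"tx": 0.05,"ty": 0,"tz": 0,"ax": 0,"ay": 0,"az": 0,"claw": 3.0},
    {"tx": 0,"ty": 0,"tz": 0,"ax": 0,"ay": 0,"az": 0,"claw": 3.0}
  ]
}}

```text
time_s: 7.27
tcp_pos: [0.564, -0.006, -0.0131]
ee_rot: [[0.956, 0.295, 0.0], [0.295, -0.956, 0.0], [0.0, 0.0, -1.0]]
wrist_force: [-2.2, -0.1, 0.5]
gripper_width: 0.344
gripper_force: 1.0
```

```bash
python3 -c "
from h import *
blank()"
```

```text
blank box [[-40.099998474121094, -141.10000610351562], [-39.900001525878906, -209.6999969482422], [-2.799999952316284, -209.60000610351562], [-3.0, -141.0]] c [ -21.5 -175.4] size [37.2 68.6] ang 0.16
tcp [ -51.3 -170.1] -13.1 F jig [-2.1  0.6] [-2.2 -0.1  0.5]
```

>>> {"method": "drive_tool", "body": {
  "rows": [
    {"tx": 0.05,"ty": 0,"tz": 0,"ax": 0,"ay": 0,"az": 0,"claw": 3.0},
    {"tx": 0,"ty": 0,"tz": 0,"ax": 0,"ay": 0,"az": 0,"claw": 3.0}
  ]
}}

```text
time_s: 7.48
tcp_pos: [0.5645, -0.0058, -0.013]
ee_rot: [[0.956, 0.295, 0.0], [0.295, -0.956, 0.0], [0.0, 0.0, -1.0]]
wrist_force: [-1.9, -0.9, 0.5]
gripper_width: 0.346
gripper_force: 1.0
```

>>> {"method": "drive_tool", "body": {
  "rows": [
    {"tx": 0.05,"ty": 0,"tz": 0,"ax": 0,"ay": 0,"az": 0,"claw": 3.0},
    {"tx": 0,"ty": 0,"tz": 0,"ax": 0,"ay": 0,"az": 0,"claw": 3.0}
  ]
}}

```text
time_s: 7.65
tcp_pos: [0.565, -0.0057, -0.013]
ee_rot: [[0.956, 0.295, 0.0], [0.295, -0.956, 0.0], [0.0, 0.0, -1.0]]
wrist_force: [-2.7, -0.3, 1.4]
gripper_width: 0.348
gripper_force: 1.0
```

>>> {"method": "drive_tool", "body": {
  "rows": [
    {"tx": 0.05,"ty": 0,"tz": 0,"ax": 0,"ay": 0,"az": 0,"claw": 3.0},
    {"tx": 0,"ty": 0,"tz": 0,"ax": 0,"ay": 0,"az": 0,"claw": 3.0}
  ]
}}

```text
time_s: 7.82
tcp_pos: [0.5652, -0.0056, -0.0131]
ee_rot: [[0.956, 0.295, -0.0], [0.295, -0.956, -0.0], [-0.001, -0.0, -1.0]]
wrist_force: [-2.0, -0.4, 2.3]
gripper_width: 0.351
gripper_force: 1.3
```

>>> {"method": "drive_tool", "body": {
  "rows": [
    {"tx": 0.05,"ty": 0,"tz": 0,"ax": 0,"ay": 0,"az": 0,"claw": 3.0},
    {"tx": 0,"ty": 0,"tz": 0,"ax": 0,"ay": 0,"az": 0,"claw": 3.0}
  ]
}}

```text
time_s: 7.98
tcp_pos: [0.5652, -0.0056, -0.0131]
ee_rot: [[0.956, 0.295, -0.001], [0.295, -0.956, -0.0], [-0.001, -0.0, -1.0]]
wrist_force: [-3.6, -0.4, 2.6]
gripper_width: 0.342
gripper_force: 1.9
```

>>> {"method": "drive_tool", "body": {
  "rows": [
    {"tx": 0.1,"ty": 0,"tz": 0,"ax": 0,"ay": 0,"az": 0,"claw": 3.0},
    {"tx": 0,"ty": 0,"tz": 0,"ax": 0,"ay": 0,"az": 0,"claw": 3.0}
  ]
}}

```text
time_s: 8.15
tcp_pos: [0.5652, -0.0056, -0.0132]
ee_rot: [[0.956, 0.295, -0.003], [0.295, -0.956, -0.001], [-0.004, -0.0, -1.0]]
wrist_force: [-4.3, -1.4, 4.3]
gripper_width: 0.346
gripper_force: 2.9
```

```bash
sed -i 's/J\[...,0\]<-3)/J[...,0]<1)/' h.py; python3 -c "
from h import *
a=blank();cv2.imwrite('pics/w5.png',a[:,:,::-1])"
```

```text
blank box [[-38.099998474121094, -141.10000610351562], [-38.0, -209.8000030517578], [0.10000000149011612, -209.6999969482422], [-0.10000000149011612, -141.0]] c [ -19.  -175.4] size [38.1 68.7] ang 0.16
tcp [ -50.1 -170.1] -13.2 F jig [-4.5 -0. ] [-4.3 -1.4  4.3]
```

View pics/w5.png

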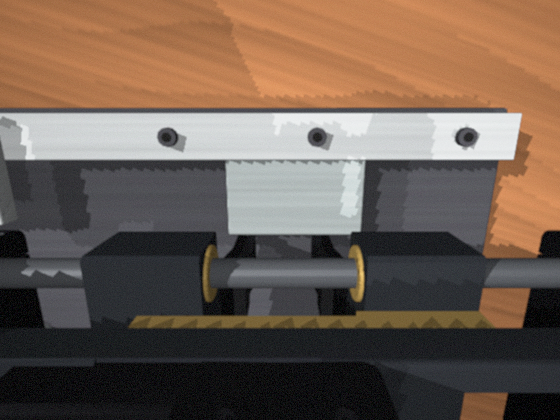

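The blank lies flat along the rail (rows 160–235, cols 228–363, no gap at the rail edge), with its end at y ≈ −210. Next I back off, lift, shut the fingers and turn 90°, behind the end.

>>> {"method": "drive_tool", "body": {
  "rows": [
    {"tx": -1.0,"ty": 0,"tz": 0,"ax": 0,"ay": 0,"az": 0,"claw": 3.0},
    {"tx": -1.0,"ty": 0,"tz": 0,"ax": 0,"ay": 0,"az": 0,"claw": 3.0},
    {"tx": 0,"ty": 0,"tz": -3.0,"ax": 0,"ay": 0,"az": 0,"claw": 3.0},
    {"tx": 0,"ty": 0,"tz": -3.0,"ax": 0,"ay": 0,"az": 0,"claw": 3.0},
    {"tx": 2.3,"ty": 3.1,"tz": 0,"ax": 0,"ay": 0,"az": 0,"claw": 0},
    {"tx": 2.4,"ty": 3.1,"tz": 0,"ax": 0,"ay": 0,"az": 0,"claw": 0},
    {"tx": 0,"ty": 0,"tz": 0,"ax": 0,"ay": 0,"az": 0.12,"claw": 0},
    {"tx": 0,"ty": 0,"tz": 0,"ax": 0,"ay": 0,"az": 0.12,"claw": 0},
    {"tx": 0,"ty": 0,"tz": 0,"ax": 0,"ay": 0,"az": 0.12,"claw": 0},
    {"tx": 0,"ty": 0,"tz": 0,"ax": 0,"ay": 0,"az": 0.12,"claw": 0}
  ]
}}

```text
time_s: 9.03
tcp_pos: [0.6114, -0.0565, 0.0469]
ee_rot: [[0.983, -0.186, 0.002], [-0.186, -0.983, 0.0], [0.002, -0.001, -1.0]]
wrist_force: [0.0, -1.0, -0.4]
gripper_width: 0.024
gripper_force: 0.0
```

>>> {"method": "drive_tool", "body": {
  "rows": [
    {"tx": 0,"ty": 0,"tz": 0,"ax": 0,"ay": 0,"az": 0.12,"claw": 0},
    {"tx": 0,"ty": 0,"tz": 0,"ax": 0,"ay": 0,"az": 0.12,"claw": 0},
    {"tx": 0,"ty": 0,"tz": 0,"ax": 0,"ay": 0,"az": 0.12,"claw": 0},
    {"tx": 0,"ty": 0,"tz": 0,"ax": 0,"ay": 0,"az": 0.12,"claw": 0},
    {"tx": 0,"ty": 0,"tz": 0,"ax": 0,"ay": 0,"az": 0.12,"claw": 0},
    {"tx": 0,"ty": 0,"tz": 0,"ax": 0,"ay": 0,"az": 0.12,"claw": 0},
    {"tx": 0,"ty": 0,"tz": 0,"ax": 0,"ay": 0,"az": 0.12,"claw": 0},
    {"tx": 0,"ty": 0,"tz": 0,"ax": 0,"ay": 0,"az": 0.12,"claw": 0},
    {"tx": 0,"ty": 0,"tz": 0,"ax": 0,"ay": 0,"az": 0.12,"claw": 0},
    {"tx": 0,"ty": 0,"tz": 0,"ax": 0,"ay": 0,"az": 0.012,"claw": 0}
  ]
}}

```text
time_s: 9.87
tcp_pos: [0.6112, -0.0563, 0.0471]
ee_rot: [[0.291, -0.957, 0.002], [-0.957, -0.291, 0.0], [0.0, -0.002, -1.0]]
wrist_force: [-0.8, -0.3, 1.2]
gripper_width: 0.007
gripper_force: 0.0
```

>>> {"method": "drive_tool", "body": {
  "rows": [
    {"tx": 0,"ty": 0,"tz": 0,"ax": 0,"ay": 0,"az": 0,"claw": 0},
    {"tx": 0,"ty": 0,"tz": 0,"ax": 0,"ay": 0,"az": 0,"claw": 0},
    {"tx": 0,"ty": 0,"tz": 0,"ax": 0,"ay": 0,"az": 0,"claw": 0}
  ]
}}

```text
time_s: 10.12
tcp_pos: [0.611, -0.0563, 0.047]
ee_rot: [[0.295, -0.955, 0.001], [-0.955, -0.295, 0.0], [0.0, -0.001, -1.0]]
wrist_force: [-0.2, -0.5, -0.8]
gripper_width: 0.003
gripper_force: 0.0
```

```bash
python3 - <<'E'
from h import *
s=sense();T=s["tcp_pos"];print(jig(T),T[2]*1000,s["ee_rot"].round(4).tolist(),np.degrees(np.arctan2(s["ee_rot"][1,0],s["ee_rot"][0,0])),s["gripper_width"])
for n in("side","scene"):
    c=cam(n);a,d=capture(n);K,R,t=c;vv,uu=np.mgrid[0:420,0:560];D=np.stack([uu*d,vv*d,d],-1)@np.linalg.inv(K).T
    W=(D-t)@R;J=jig(W.reshape(-1,3)).reshape(420,560,2)-jig(T)[0];z=W[...,2]*1000
    k=(d>0)&(abs(J[...,0])<25)&(abs(J[...,1])<25)&(z>42)&(z<T[2]*1000+65)
    q=np.c_[J[k],z[k]];print(n,len(q),q.min(0),q.max(0)) if len(q) else print(n,"none")
    lo=q[q[:,2]<q[:,2].min()+12];print(np.percentile(lo,[2,50,98],axis=0).round(1).tolist())
    bl=((abs(W[...,2]-.0235)<.003)&(jigfit(a,c)>0));Jb=J+jig(T)[0];bl&=(Jb[...,0]<-1)&(Jb[...,0]>-60)&(Jb[...,1]<-100)&(Jb[...,1]>-240)
    if bl.sum()>20: print("blank ext",np.percentile(Jb[bl],[1,99],axis=0).round(1).tolist())
E
```

```text
[[ -21.15347323 -232.02018176]] 47.03697204266046 [[0.2953, -0.9554, 0.0007], [-0.9554, -0.2953, 0.0001], [0.0001, -0.0007, -1.0]] -72.82367631497846 0.0026461482303261944
side 77 [-9.16416838  3.93295114 79.37037334] [ 13.33553257  14.66219646 111.22558089]
[[-6.8, 5.7, 79.4], [0.9, 9.5, 85.5], [8.5, 12.5, 90.9]]
blank ext [[-36.9, -208.0], [-1.4, -139.0]]
scene 51 [ -7.13387644 -13.09077468  80.55263688] [ 11.36014262  11.09806138 112.01390123]
[[-7.0, -12.4, 81.4], [2.6, -9.6, 87.6], [9.9, 10.1, 92.3]]
blank ext [[-36.3, -209.9], [-1.3, -148.4]]
```

Shut tips are about 31–33 mm above the TCP reading as well, so the same depth applies. I go down and push along the rail, drawing slightly toward the rail.

>>> {"method": "drive_tool", "body": {
  "rows": [
    {"tx": 0,"ty": 0,"tz": 3.0,"ax": 0,"ay": 0,"az": 0,"claw": 0},
    {"tx": 0,"ty": 0,"tz": 2.0,"ax": 0,"ay": 0,"az": 0,"claw": 0},
    {"tx": 0,"ty": 0,"tz": 1.0,"ax": 0,"ay": 0,"az": 0,"claw": 0},
    {"tx": 0,"ty": 0,"tz": 0,"ax": 0,"ay": 0,"az": 0,"claw": 0},
    {"tx": -0.4,"ty": 0,"tz": 0,"ax": 0,"ay": 0,"az": 0,"claw": 0},
    {"tx": -0.3,"ty": 0,"tz": 0,"ax": 0,"ay": 0,"az": 0,"claw": 0},
    {"tx": -0.3,"ty": 0,"tz": 0,"ax": 0,"ay": 0,"az": 0,"claw": 0},
    {"tx": -0.3,"ty": -0.01,"tz": 0,"ax": 0,"ay": 0,"az": 0,"claw": 0},
    {"tx": -0.3,"ty": -0.01,"tz": 0,"ax": 0,"ay": 0,"az": 0,"claw": 0},
    {"tx": -0.3,"ty": -0.01,"tz": 0,"ax": 0,"ay": 0,"az": 0,"claw": 0}
  ]
}}

```text
time_s: 11.05
tcp_pos: [0.6066, -0.0382, -0.0118]
ee_rot: [[0.294, -0.956, 0.003], [-0.956, -0.294, -0.0], [0.001, -0.002, -1.0]]
wrist_force: [0.2, -3.3, 2.1]
gripper_width: 0.003
gripper_force: 1.8
```

>>> {"method": "drive_tool", "body": {
  "rows": [
    {"tx": -0.4,"ty": -0.01,"tz": 0,"ax": 0,"ay": 0,"az": 0,"claw": 0},
    {"tx": -0.4,"ty": 0,"tz": 0,"ax": 0,"ay": 0,"az": 0,"claw": 0},
    {"tx": -0.4,"ty": -0.01,"tz": 0,"ax": 0,"ay": 0,"az": 0,"claw": 0},
    {"tx": -0.4,"ty": 0,"tz": 0,"ax": 0,"ay": 0,"az": 0,"claw": 0},
    {"tx": -0.4,"ty": -0.01,"tz": 0,"ax": 0,"ay": 0,"az": 0,"claw": 0}
  ]
}}

```text
time_s: 11.47
tcp_pos: [0.5999, -0.0185, -0.0131]
ee_rot: [[0.294, -0.956, -0.0], [-0.956, -0.294, -0.0], [0.0, 0.0, -1.0]]
wrist_force: [0.3, -2.3, 2.0]
gripper_width: 0.003
gripper_force: 1.5
```

```bash
cat >> h.py <<'E'
def ext():
    s=sense();T=s["tcp_pos"];print("tcp",jig(T)[0].round(1),(T[2]*1000).round(1),"F",(s["wrist_force"][:2]@np.c_[N,V]).round(1),s["wrist_force"][2].round(1))
    for n in("scene","side"):
        c=cam(n);a,d=capture(n);K,R,t=c;vv,uu=np.mgrid[0:420,0:560];D=np.stack([uu*d,vv*d,d],-1)@np.linalg.inv(K).T
        W=(D-t)@R;J=jig(W.reshape(-1,3)).reshape(420,560,2)
        b=(abs(W[...,2]-.0235)<.0035)&(jigfit(a,c)>0)&(J[...,0]<2)&(J[...,0]>-60)&(J[...,1]<-1)&(J[...,1]>-240)
        if b.sum()<30: print(n,"none");continue
        P=J[b];x=P[:,0];y=P[:,1];o=[]
        for lo in range(-210,0,10):
            k=(y>=lo)&(y<lo+10)
            if k.sum()>8:o.append((lo+5,*np.percentile(x[k],[2,98]).round(1)))
        print(n,"y",np.percentile(y,[1,99]).round(1),"x edges by y",o)
E
python3 -c "
from h import *
ext()"
```

```text
tcp [ -20.7 -192.6] -13.1 F [-0.3 -2.3] 2.0
scene none
side y [-177.9 -107.5] x edges by y [(-175, np.float64(-37.3), np.float64(-0.6)), (-165, np.float64(-37.0), np.float64(1.0)), (-155, np.float64(-36.8), np.float64(-0.9)), (-145, np.float64(-36.5), np.float64(1.1)), (-135, np.float64(-36.2), np.float64(1.1)), (-125, np.float64(-35.9), np.float64(1.1)), (-115, np.float64(-35.7), np.float64(1.1))]
```

```bash
cat >> h.py <<'E'
def yaw():
    c=cam("side");a,d=capture("side");K,R,t=c;m=jigfit(a,c)
    vv,uu=np.mgrid[0:420,0:560];D=np.stack([uu*d,vv*d,d],-1)@np.linalg.inv(K).T;W=(D-t)@R;z=W[...,2]
    J=jig(W.reshape(-1,3)).reshape(420,560,2)
    B=(m>0)&(abs(z-.0235)<.0035)&(J[...,0]<-3)&(J[...,0]>-60)&(J[...,1]<-40);Rm=(m>0)&(z>.022)&(J[...,0]>12)&(J[...,0]<30)&(J[...,1]<-50)
    ys=J[B][:,1];lo,hi=np.percentile(ys,[3,97])
    for n,M,f,h in(("blank free side",B,np.max,.024),("rail outer",Rm,np.min,.028)):
        E=[]
        for v in range(420):
            u=np.flatnonzero(M[v])
            if len(u)>3:
                e=f(u)+(.5 if f is np.max else -.5);q=jig(ray(c,[(e,v)],h))[0]
                if lo+4<q[1]<hi-4:E.append(q)
        E=np.array(E,np.float32);vx,vy,x0,y0=cv2.fitLine(E,cv2.DIST_HUBER,0,.01,.01).ravel()
        print(n,len(E),"x at mid",round(float(x0),2),"y",round(float(y0)),"angle to jig y",round(float(np.degrees(np.arctan(vx/vy))),2))
E
python3 -c "
from h import *
yaw()"
```

```text
blank free side 18 x at mid -39.86 y -350 angle to jig y 0.61
rail outer 67 x at mid 33.46 y -452 angle to jig y -1.7
```

```bash
sed -i 's/J\[...,1\]<-40)/J[...,1]<-40)\&(J[...,1]>-240)/; s/J\[...,1\]<-50)/J[...,1]<-50)\&(J[...,1]>-275)/' h.py; python3 -c "
from h import *
yaw()"
```

```text
blank free side 16 x at mid -37.75 y -146 angle to jig y 1.6
rail outer 16 x at mid 24.6 y -137 angle to jig y -0.78
```

```bash
python3 - <<'E'
from h import *
a,_=capture("side");cs=cam("side");P=np.array([[*(C+(N*-.03+V*-.12)),.02]]);u,v=proj(cs,P)[0].astype(int)
A=cv2.resize(a[v-28:v+28,u-37:u+37,::-1],None,fx=10,fy=10,interpolation=cv2.INTER_LANCZOS4)
b,_=capture("wrist");cv2.imwrite("pics/c6.png",np.vstack([A[:,:560],cv2.resize(b[:,:,::-1],(560,420))[:40]]) if 0 else cv2.resize(np.hstack([A,cv2.resize(b[:,:,::-1],None,fx=4/3,fy=4/3)]),(800,300)))
E
```

```text
(no output)
```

View pics/c6.png

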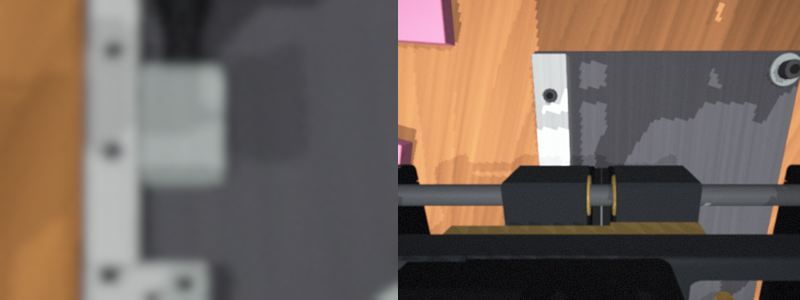

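The blank's free side, (225,65) to (227,180) in the left half, runs parallel to the rail edge with no dark gap, so it is still flat. I continue the slide.

>>> {"method": "drive_tool", "body": {
  "rows": [
    {"tx": -0.4,"ty": -0.01,"tz": 0,"ax": 0,"ay": 0,"az": 0,"claw": 0},
    {"tx": -0.4,"ty": 0,"tz": 0,"ax": 0,"ay": 0,"az": 0,"claw": 0},
    {"tx": -0.4,"ty": -0.01,"tz": 0,"ax": 0,"ay": 0,"az": 0,"claw": 0},
    {"tx": -0.4,"ty": 0,"tz": 0,"ax": 0,"ay": 0,"az": 0,"claw": 0},
    {"tx": -0.4,"ty": -0.01,"tz": 0,"ax": 0,"ay": 0,"az": 0,"claw": 0},
    {"tx": -0.4,"ty": 0,"tz": 0,"ax": 0,"ay": 0,"az": 0,"claw": 0},
    {"tx": -0.4,"ty": -0.01,"tz": 0,"ax": 0,"ay": 0,"az": 0,"claw": 0},
    {"tx": -0.4,"ty": 0,"tz": 0,"ax": 0,"ay": 0,"az": 0,"claw": 0},
    {"tx": -0.4,"ty": -0.01,"tz": 0,"ax": 0,"ay": 0,"az": 0,"claw": 0},
    {"tx": -0.4,"ty": 0,"tz": 0,"ax": 0,"ay": 0,"az": 0,"claw": 0}
  ]
}}

```text
time_s: 12.6
tcp_pos: [0.5882, 0.0196, -0.0131]
ee_rot: [[0.294, -0.956, -0.001], [-0.956, -0.294, -0.0], [0.0, 0.001, -1.0]]
wrist_force: [0.3, -2.9, -0.5]
gripper_width: 0.007
gripper_force: 0.9
```

>>> {"method": "drive_tool", "body": {
  "rows": [
    {"tx": -0.4,"ty": -0.01,"tz": 0,"ax": 0,"ay": 0,"az": 0,"claw": 0},
    {"tx": -0.4,"ty": 0,"tz": 0,"ax": 0,"ay": 0,"az": 0,"claw": 0},
    {"tx": -0.4,"ty": -0.01,"tz": 0,"ax": 0,"ay": 0,"az": 0,"claw": 0},
    {"tx": -0.4,"ty": 0,"tz": 0,"ax": 0,"ay": 0,"az": 0,"claw": 0},
    {"tx": -0.4,"ty": -0.01,"tz": 0,"ax": 0,"ay": 0,"az": 0,"claw": 0}
  ]
}}

```text
time_s: 13.02
tcp_pos: [0.5824, 0.0386, -0.0132]
ee_rot: [[0.293, -0.956, -0.001], [-0.956, -0.293, -0.001], [0.0, 0.001, -1.0]]
wrist_force: [-1.9, -2.6, -0.1]
gripper_width: 0.003
gripper_force: 1.6
```

```bash
python3 -c "
from h import *
ext();yaw()"
```

```text
tcp [ -20.7 -132.9] -13.2 F [-2.6 -1.9] -0.1
scene none
side y [-118.5  -49.5] x edges by y [(-115, np.float64(-35.7), np.float64(1.1)), (-105, np.float64(-35.8), np.float64(1.2)), (-95, np.float64(-37.6), np.float64(1.2)), (-85, np.float64(-37.2), np.float64(1.2)), (-75, np.float64(-36.9), np.float64(1.3)), (-65, np.float64(-36.6), np.float64(1.3)), (-55, np.float64(-36.4), np.float64(-0.9))]
blank free side 17 x at mid -38.33 y -81 angle to jig y 1.69
rail outer 17 x at mid 23.95 y -90 angle to jig y -0.78
```

>>> {"method": "drive_tool", "body": {
  "rows": [
    {"tx": -0.4,"ty": 0,"tz": 0,"ax": 0,"ay": 0,"az": 0,"claw": 0},
    {"tx": -0.4,"ty": 0,"tz": 0,"ax": 0,"ay": 0,"az": 0,"claw": 0},
    {"tx": -0.4,"ty": 0,"tz": 0,"ax": 0,"ay": 0,"az": 0,"claw": 0},
    {"tx": -0.4,"ty": 0,"tz": 0,"ax": 0,"ay": 0,"az": 0,"claw": 0},
    {"tx": -0.4,"ty": 0,"tz": 0,"ax": 0,"ay": 0,"az": 0,"claw": 0},
    {"tx": -0.4,"ty": 0,"tz": 0,"ax": 0,"ay": 0,"az": 0,"claw": 0},
    {"tx": -0.4,"ty": 0,"tz": 0,"ax": 0,"ay": 0,"az": 0,"claw": 0},
    {"tx": -0.4,"ty": 0,"tz": 0,"ax": 0,"ay": 0,"az": 0,"claw": 0},
    {"tx": -0.4,"ty": 0,"tz": 0,"ax": 0,"ay": 0,"az": 0,"claw": 0},
    {"tx": -0.4,"ty": 0,"tz": 0,"ax": 0,"ay": 0,"az": 0,"claw": 0}
  ]
}}

```text
time_s: 14.0
tcp_pos: [0.5715, 0.0772, -0.0128]
ee_rot: [[0.294, -0.956, 0.0], [-0.956, -0.294, -0.0], [0.0, -0.0, -1.0]]
wrist_force: [1.4, -4.3, 2.8]
gripper_width: 0.006
gripper_force: 1.7
```

>>> {"method": "drive_tool", "body": {
  "rows": [
    {"tx": -0.3,"ty": 0,"tz": 0,"ax": 0,"ay": 0,"az": 0,"claw": 0},
    {"tx": -0.2,"ty": 0,"tz": 0,"ax": 0,"ay": 0,"az": 0,"claw": 0},
    {"tx": -0.2,"ty": 0,"tz": 0,"ax": 0,"ay": 0,"az": 0,"claw": 0},
    {"tx": -0.1,"ty": 0,"tz": 0,"ax": 0,"ay": 0,"az": 0,"claw": 0},
    {"tx": -0.1,"ty": 0,"tz": 0,"ax": 0,"ay": 0,"az": 0,"claw": 0},
    {"tx": 0,"ty": 0,"tz": 0,"ax": 0,"ay": 0,"az": 0,"claw": 0}
  ]
}}

```text
time_s: 14.5
tcp_pos: [0.5687, 0.0857, -0.0131]
ee_rot: [[0.294, -0.956, -0.0], [-0.956, -0.294, 0.0], [-0.0, 0.0, -1.0]]
wrist_force: [0.7, -1.8, 2.2]
gripper_width: -0.0
gripper_force: 1.1
```

>>> {"method": "drive_tool", "body": {
  "rows": [
    {"tx": -0.05,"ty": 0,"tz": 0,"ax": 0,"ay": 0,"az": 0,"claw": 0},
    {"tx": -0.05,"ty": 0,"tz": 0,"ax": 0,"ay": 0,"az": 0,"claw": 0}
  ]
}}

```text
time_s: 14.67
tcp_pos: [0.5684, 0.0864, -0.0132]
ee_rot: [[0.293, -0.956, -0.0], [-0.956, -0.293, -0.0], [-0.0, 0.0, -1.0]]
wrist_force: [0.3, -2.7, 3.3]
gripper_width: 0.005
gripper_force: 1.4
```

>>> {"method": "drive_tool", "body": {
  "rows": [
    {"tx": -0.05,"ty": 0,"tz": 0,"ax": 0,"ay": 0,"az": 0,"claw": 0},
    {"tx": -0.05,"ty": 0,"tz": 0,"ax": 0,"ay": 0,"az": 0,"claw": 0}
  ]
}}

```text
time_s: 14.83
tcp_pos: [0.568, 0.0874, -0.0131]
ee_rot: [[0.293, -0.956, -0.0], [-0.956, -0.293, -0.0], [-0.0, 0.0, -1.0]]
wrist_force: [1.4, -2.2, 1.9]
gripper_width: 0.008
gripper_force: 1.4
```

>>> {"method": "drive_tool", "body": {
  "rows": [
    {"tx": -0.05,"ty": 0,"tz": 0,"ax": 0,"ay": 0,"az": 0,"claw": 0},
    {"tx": -0.05,"ty": 0,"tz": 0,"ax": 0,"ay": 0,"az": 0,"claw": 0},
    {"tx": 0,"ty": 0,"tz": 0,"ax": 0,"ay": 0,"az": 0,"claw": 0}
  ]
}}

```text
time_s: 15.08
tcp_pos: [0.568, 0.0877, -0.0131]
ee_rot: [[0.294, -0.956, -0.0], [-0.956, -0.294, -0.001], [0.001, 0.0, -1.0]]
wrist_force: [1.7, -4.9, 1.3]
gripper_width: 0.004
gripper_force: 2.9
```

>>> {"method": "drive_tool", "body": {
  "rows": [
    {"tx": -0.05,"ty": 0,"tz": 0,"ax": 0,"ay": 0,"az": 0,"claw": 0},
    {"tx": -0.05,"ty": 0,"tz": 0,"ax": 0,"ay": 0,"az": 0,"claw": 0},
    {"tx": 0,"ty": 0,"tz": 0,"ax": 0,"ay": 0,"az": 0,"claw": 0}
  ]
}}

```text
time_s: 15.33
tcp_pos: [0.5679, 0.0878, -0.0131]
ee_rot: [[0.294, -0.956, -0.0], [-0.956, -0.294, -0.002], [0.002, 0.001, -1.0]]
wrist_force: [3.2, -8.6, 0.0]
gripper_width: 0.007
gripper_force: 4.6
```

>>> {"method": "drive_tool", "body": {
  "rows": [
    {"tx": -0.05,"ty": 0,"tz": 0,"ax": 0,"ay": 0,"az": 0,"claw": 0},
    {"tx": -0.05,"ty": 0,"tz": 0,"ax": 0,"ay": 0,"az": 0,"claw": 0},
    {"tx": 0,"ty": 0,"tz": 0,"ax": 0,"ay": 0,"az": 0,"claw": 0}
  ]
}}

```text
time_s: 15.58
tcp_pos: [0.5678, 0.0879, -0.0131]
ee_rot: [[0.294, -0.956, -0.0], [-0.956, -0.294, -0.003], [0.003, 0.001, -1.0]]
wrist_force: [4.9, -11.0, 0.7]
gripper_width: 0.002
gripper_force: 6.4
```

It has come up against the stop: 12 N, no further motion. I'll finish with a light two-finger push on the free side to make sure it is seated on the rail.

>>> {"method": "drive_tool", "body": {
  "rows": [
    {"tx": 1.0,"ty": 0,"tz": 0,"ax": 0,"ay": 0,"az": 0,"claw": 0},
    {"tx": 1.0,"ty": 0,"tz": 0,"ax": 0,"ay": 0,"az": 0,"claw": 0},
    {"tx": 0,"ty": 0,"tz": -3.0,"ax": 0,"ay": 0,"az": 0,"claw": 0},
    {"tx": 0,"ty": 0,"tz": -3.0,"ax": 0,"ay": 0,"az": 0,"claw": 0},
    {"tx": 0,"ty": 2.2,"tz": 0,"ax": 0,"ay": 0,"az": 0,"claw": 2.0},
    {"tx": 0,"ty": 2.2,"tz": 0,"ax": 0,"ay": 0,"az": 0,"claw": 2.0},
    {"tx": -2.9,"ty": 0,"tz": 0,"ax": 0,"ay": 0,"az": 0,"claw": 2.0},
    {"tx": -2.9,"ty": 0,"tz": 0,"ax": 0,"ay": 0,"az": 0,"claw": 2.0},
    {"tx": 0,"ty": 0,"tz": 0,"ax": 0,"ay": 0,"az": -0.12,"claw": 2.0},
    {"tx": 0,"ty": 0,"tz": 0,"ax": 0,"ay": 0,"az": -0.12,"claw": 2.0}
  ]
}}

```text
time_s: 16.42
tcp_pos: [0.5135, 0.1151, 0.0469]
ee_rot: [[0.519, -0.855, -0.0], [-0.855, -0.519, 0.001], [-0.001, -0.0, -1.0]]
wrist_force: [0.6, 0.3, -0.1]
gripper_width: 0.219
gripper_force: 0.0
```

>>> {"method": "drive_tool", "body": {
  "rows": [
    {"tx": 0,"ty": 0,"tz": 0,"ax": 0,"ay": 0,"az": -0.12,"claw": 2.0},
    {"tx": 0,"ty": 0,"tz": 0,"ax": 0,"ay": 0,"az": -0.12,"claw": 2.0},
    {"tx": 0,"ty": 0,"tz": 0,"ax": 0,"ay": 0,"az": -0.12,"claw": 2.0},
    {"tx": 0,"ty": 0,"tz": 0,"ax": 0,"ay": 0,"az": -0.12,"claw": 2.0},
    {"tx": 0,"ty": 0,"tz": 0,"ax": 0,"ay": 0,"az": -0.12,"claw": 2.0},
    {"tx": 0,"ty": 0,"tz": 0,"ax": 0,"ay": 0,"az": -0.12,"claw": 2.0},
    {"tx": 0,"ty": 0,"tz": 0,"ax": 0,"ay": 0,"az": -0.12,"claw": 2.0},
    {"tx": 0,"ty": 0,"tz": 0,"ax": 0,"ay": 0,"az": -0.12,"claw": 2.0},
    {"tx": 0,"ty": 0,"tz": 0,"ax": 0,"ay": 0,"az": -0.12,"claw": 2.0},
    {"tx": 0,"ty": 0,"tz": 0,"ax": 0,"ay": 0,"az": -0.12,"claw": 2.0}
  ]
}}

```text
time_s: 17.25
tcp_pos: [0.5137, 0.1138, 0.0466]
ee_rot: [[0.985, 0.172, -0.001], [0.172, -0.985, 0.001], [-0.001, -0.001, -1.0]]
wrist_force: [0.1, -0.3, 0.1]
gripper_width: 0.229
gripper_force: 0.0
```

>>> {"method": "drive_tool", "body": {
  "rows": [
    {"tx": 0,"ty": 0,"tz": 0,"ax": 0,"ay": 0,"az": -0.12,"claw": 2.0},
    {"tx": 0,"ty": 0,"tz": 0,"ax": 0,"ay": 0,"az": -0.012,"claw": 2.0},
    {"tx": 0,"ty": 0,"tz": 0,"ax": 0,"ay": 0,"az": 0,"claw": 2.0}
  ]
}}

```text
time_s: 17.5
tcp_pos: [0.5138, 0.1137, 0.0467]
ee_rot: [[0.956, 0.292, -0.001], [0.292, -0.956, 0.0], [-0.0, -0.001, -1.0]]
wrist_force: [-0.0, -0.3, -0.4]
gripper_width: 0.227
gripper_force: 0.0
```

```bash
python3 -c "
from h import *
blank();ext()
s=sense();print(np.degrees(np.arctan2(s['ee_rot'][1,0],s['ee_rot'][0,0])))"
```

```text
blank box [[-39.900001525878906, -1.5], [-39.900001525878906, -69.5999984741211], [-1.2000000476837158, -69.5999984741211], [-1.2999999523162842, -1.399999976158142]] c [-20.6 -35.5] size [38.6 68.1] ang 0.02
tcp [-64.3 -41. ] 46.7 F jig [-0.1 -0.3] [-0.  -0.3 -0.4]
tcp [-64.2 -41. ] 46.7 F [0.3 0.5] 0.3
scene y [-187.6   -3.3] x edges by y [(-65, np.float64(-38.4), np.float64(-1.2)), (-55, np.float64(-38.4), np.float64(0.6)), (-45, np.float64(-36.3), np.float64(-1.6))]
side y [-68.3  -2.4] x edges by y [(-65, np.float64(-39.0), np.float64(-1.1)), (-55, np.float64(-38.7), np.float64(-1.1)), (-45, np.float64(-38.5), np.float64(-13.4))]
17.02671042278041
```

The wrist and side views suggest the free side is about 1–2 mm further out than when it was pressed on the rail, so the side push is worth doing.

>>> {"method": "drive_tool", "body": {
  "rows": [
    {"tx": 0,"ty": 0,"tz": 3.0,"ax": 0,"ay": 0,"az": 0,"claw": 2.0},
    {"tx": 0,"ty": 0,"tz": 2.0,"ax": 0,"ay": 0,"az": 0,"claw": 2.0},
    {"tx": 0,"ty": 0,"tz": 1.0,"ax": 0,"ay": 0,"az": 0,"claw": 2.0},
    {"tx": 0.4,"ty": 0,"tz": 0,"ax": 0,"ay": 0,"az": 0,"claw": 2.0},
    {"tx": 0.3,"ty": 0,"tz": 0,"ax": 0,"ay": 0,"az": 0,"claw": 2.0},
    {"tx": 0.2,"ty": 0,"tz": 0,"ax": 0,"ay": 0,"az": 0,"claw": 2.0},
    {"tx": 0.1,"ty": 0,"tz": 0,"ax": 0,"ay": 0,"az": 0,"claw": 2.0},
    {"tx": 0.1,"ty": 0,"tz": 0,"ax": 0,"ay": 0,"az": 0,"claw": 2.0},
    {"tx": 0,"ty": 0,"tz": 0,"ax": 0,"ay": 0,"az": 0,"claw": 2.0}
  ]
}}

```text
time_s: 18.4
tcp_pos: [0.5253, 0.1173, -0.0123]
ee_rot: [[0.956, 0.295, 0.002], [0.295, -0.956, 0.001], [0.002, -0.0, -1.0]]
wrist_force: [-0.3, -0.5, 0.5]
gripper_width: 0.233
gripper_force: 0.0
```

>>> {"method": "drive_tool", "body": {
  "rows": [
    {"tx": 0.05,"ty": 0,"tz": 0,"ax": 0,"ay": 0,"az": 0,"claw": 2.0},
    {"tx": 0.05,"ty": 0,"tz": 0,"ax": 0,"ay": 0,"az": 0,"claw": 2.0},
    {"tx": 0,"ty": 0,"tz": 0,"ax": 0,"ay": 0,"az": 0,"claw": 2.0}
  ]
}}

```text
time_s: 18.65
tcp_pos: [0.5256, 0.1172, -0.0129]
ee_rot: [[0.956, 0.295, 0.0], [0.295, -0.956, 0.0], [0.0, -0.0, -1.0]]
wrist_force: [0.3, 0.3, 0.6]
gripper_width: 0.226
gripper_force: 0.0
```

>>> {"method": "drive_tool", "body": {
  "rows": [
    {"tx": 0.05,"ty": 0,"tz": 0,"ax": 0,"ay": 0,"az": 0,"claw": 2.0},
    {"tx": 0.05,"ty": 0,"tz": 0,"ax": 0,"ay": 0,"az": 0,"claw": 2.0},
    {"tx": 0,"ty": 0,"tz": 0,"ax": 0,"ay": 0,"az": 0,"claw": 2.0}
  ]
}}

```text
time_s: 18.9
tcp_pos: [0.5259, 0.1173, -0.0132]
ee_rot: [[0.956, 0.295, -0.001], [0.295, -0.956, -0.001], [-0.001, 0.0, -1.0]]
wrist_force: [-2.3, 0.1, 1.1]
gripper_width: 0.234
gripper_force: 0.7
```

>>> {"method": "drive_tool", "body": {
  "rows": [
    {"tx": 0.05,"ty": 0,"tz": 0,"ax": 0,"ay": 0,"az": 0,"claw": 2.0},
    {"tx": 0.05,"ty": 0,"tz": 0,"ax": 0,"ay": 0,"az": 0,"claw": 2.0},
    {"tx": 0,"ty": 0,"tz": 0,"ax": 0,"ay": 0,"az": 0,"claw": 2.0}
  ]
}}

```text
time_s: 19.15
tcp_pos: [0.5268, 0.1174, -0.0132]
ee_rot: [[0.956, 0.295, -0.001], [0.295, -0.956, -0.001], [-0.001, 0.0, -1.0]]
wrist_force: [-2.0, -0.2, 1.4]
gripper_width: 0.234
gripper_force: 1.1
```

```bash
python3 -c "
from h import *
blank()"
```

```text
blank box [[-38.900001525878906, -4.5], [-38.70000076293945, -69.80000305175781], [-0.20000000298023224, -69.69999694824219], [-0.30000001192092896, -4.400000095367432]] c [-19.5 -37.1] size [38.6 65.3] ang 0.16
tcp [-50.8 -41.2] -13.2 F jig [-2.   0.3] [-2.  -0.2  1.4]
```

Contact near TCP x −51.6, and still sliding with a light 2 N. I keep going until it stops.

>>> {"method": "drive_tool", "body": {
  "rows": [
    {"tx": 0.05,"ty": 0,"tz": 0,"ax": 0,"ay": 0,"az": 0,"claw": 2.0},
    {"tx": 0.05,"ty": 0,"tz": 0,"ax": 0,"ay": 0,"az": 0,"claw": 2.0},
    {"tx": 0,"ty": 0,"tz": 0,"ax": 0,"ay": 0,"az": 0,"claw": 2.0}
  ]
}}

```text
time_s: 19.45
tcp_pos: [0.5273, 0.1176, -0.0133]
ee_rot: [[0.956, 0.294, -0.002], [0.294, -0.956, -0.001], [-0.003, 0.0, -1.0]]
wrist_force: [-4.0, -1.1, 3.0]
gripper_width: 0.23
gripper_force: 2.6
```

>>> {"method": "drive_tool", "body": {
  "rows": [
    {"tx": 0.1,"ty": 0,"tz": 0,"ax": 0,"ay": 0,"az": 0,"claw": 2.0},
    {"tx": 0.05,"ty": 0,"tz": 0,"ax": 0,"ay": 0,"az": 0,"claw": 2.0},
    {"tx": 0,"ty": 0,"tz": 0,"ax": 0,"ay": 0,"az": 0,"claw": 2.0}
  ]
}}

```text
time_s: 19.7
tcp_pos: [0.5273, 0.1175, -0.0133]
ee_rot: [[0.956, 0.294, -0.005], [0.294, -0.956, -0.002], [-0.006, 0.0, -1.0]]
wrist_force: [-7.6, -0.0, 4.7]
gripper_width: 0.233
gripper_force: 3.9
```

>>> {"method": "drive_tool", "body": {
  "rows": [
    {"tx": 0.1,"ty": 0,"tz": 0,"ax": 0,"ay": 0,"az": 0,"claw": 2.0},
    {"tx": 0.1,"ty": 0,"tz": 0,"ax": 0,"ay": 0,"az": 0,"claw": 2.0},
    {"tx": 0,"ty": 0,"tz": 0,"ax": 0,"ay": 0,"az": 0,"claw": 2.0}
  ]
}}

```text
time_s: 19.95
tcp_pos: [0.5273, 0.1174, -0.0135]
ee_rot: [[0.956, 0.294, -0.009], [0.294, -0.956, -0.004], [-0.01, 0.001, -1.0]]
wrist_force: [-11.2, -1.4, 9.1]
gripper_width: 0.23
gripper_force: 5.6
```

```bash
python3 -c "
from h import *
blank()"
```

```text
blank box [[-38.5, -13.699999809265137], [-38.5, -69.80000305175781], [0.10000000149011612, -69.69999694824219], [0.0, -13.600000381469727]] c [-19.2 -41.7] size [38.6 56.1] ang 0.09
tcp [-50.4 -41.4] -13.5 F jig [-11.1   1.9] [-11.2  -1.4   9.1]
```

It now bears firmly on the rail (11 N, no motion). I retreat straight back and up, then compare from the same hover.

>>> {"method": "drive_tool", "body": {
  "rows": [
    {"tx": -0.5,"ty": 0,"tz": 0,"ax": 0,"ay": 0,"az": 0,"claw": 2.0},
    {"tx": -1.2,"ty": 0,"tz": 0,"ax": 0,"ay": 0,"az": 0,"claw": 2.0},
    {"tx": 0,"ty": 0,"tz": -3.0,"ax": 0,"ay": 0,"az": 0,"claw": 2.0},
    {"tx": 0,"ty": 0,"tz": -3.0,"ax": 0,"ay": 0,"az": 0,"claw": 2.0},
    {"tx": 0,"ty": 0,"tz": 0,"ax": 0,"ay": 0,"az": 0,"claw": 2.0},
    {"tx": 0,"ty": 0,"tz": 0,"ax": 0,"ay": 0,"az": 0,"claw": 2.0}
  ]
}}

```text
time_s: 20.5
tcp_pos: [0.5186, 0.1157, 0.0493]
ee_rot: [[0.955, 0.295, 0.008], [0.295, -0.955, 0.004], [0.009, -0.001, -1.0]]
wrist_force: [-0.2, 0.2, -1.0]
gripper_width: 0.232
gripper_force: 0.0
```

```bash
python3 -c "
from h import *
a=blank();ext();cv2.imwrite('pics/w9.png',cv2.resize(a[60:300,120:440,::-1],None,fx=2.5,fy=2.5,interpolation=cv2.INTER_CUBIC))"
```

```text
blank box [[-38.79999923706055, -3.5999999046325684], [-38.599998474121094, -69.80000305175781], [0.20000000298023224, -69.5999984741211], [-0.10000000149011612, -3.5]] c [-19.3 -36.6] size [38.7 66.1] ang 0.22
tcp [-59.1 -40.4] 49.3 F jig [-0.2  0.3] [-0.2  0.2 -1. ]
tcp [-60.8 -40.7] 47.8 F [-0.2 -0.7] -0.3
scene y [-205.6   -4.7] x edges by y [(-65, np.float64(-37.2), np.float64(-1.6)), (-55, np.float64(-34.6), np.float64(-0.2)), (-45, np.float64(-38.2), np.float64(-0.9))]
side y [-68.6  -6.3] x edges by y [(-65, np.float64(-36.7), np.float64(1.3)), (-55, np.float64(-36.4), np.float64(1.3))]
```

View pics/w9.png

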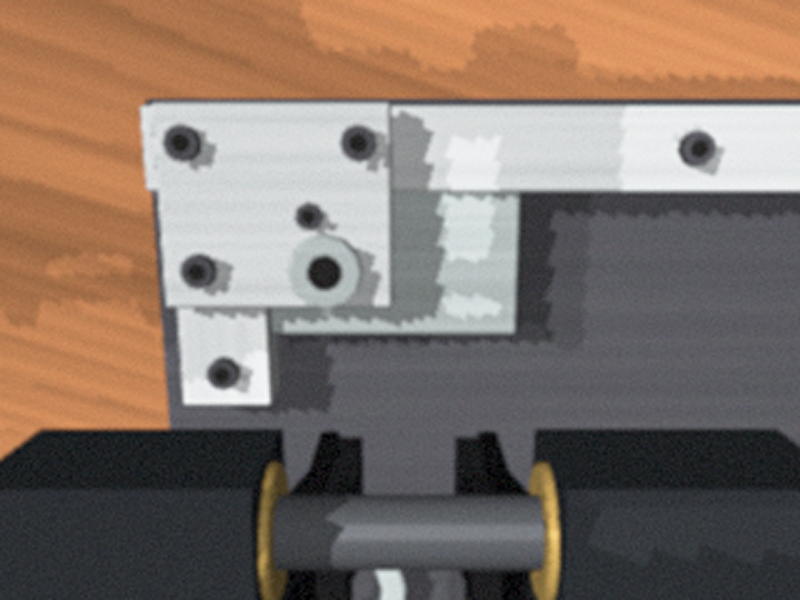

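The blank sits square in the corner under the bush plate: flush to the rail (crop row 190) and its end at the stop (crop col ~275). At the stop a hairline could hide, so I feel the end once more, gently.

>>> {"method": "drive_tool", "body": {
  "rows": [
    {"tx": 0,"ty": 3.0,"tz": 0,"ax": 0,"ay": 0,"az": 0,"claw": 0},
    {"tx": 0,"ty": 3.0,"tz": 0,"ax": 0,"ay": 0,"az": 0,"claw": 0},
    {"tx": 2.1,"ty": 0,"tz": 0,"ax": 0,"ay": 0,"az": 0,"claw": 0},
    {"tx": 2.1,"ty": 0,"tz": 0,"ax": 0,"ay": 0,"az": 0,"claw": 0},
    {"tx": 0,"ty": 0,"tz": 0,"ax": 0,"ay": 0,"az": 0.12,"claw": 0},
    {"tx": 0,"ty": 0,"tz": 0,"ax": 0,"ay": 0,"az": 0.12,"claw": 0},
    {"tx": 0,"ty": 0,"tz": 0,"ax": 0,"ay": 0,"az": 0.12,"claw": 0},
    {"tx": 0,"ty": 0,"tz": 0,"ax": 0,"ay": 0,"az": 0.12,"claw": 0},
    {"tx": 0,"ty": 0,"tz": 0,"ax": 0,"ay": 0,"az": 0.12,"claw": 0},
    {"tx": 0,"ty": 0,"tz": 0,"ax": 0,"ay": 0,"az": 0.12,"claw": 0}
  ]
}}

```text
time_s: 21.48
tcp_pos: [0.5729, 0.069, 0.0454]
ee_rot: [[0.91, -0.414, -0.002], [-0.414, -0.91, -0.001], [-0.001, 0.001, -1.0]]
wrist_force: [-0.4, -0.2, 0.1]
gripper_width: 0.007
gripper_force: 0.0
```

>>> {"method": "drive_tool", "body": {
  "rows": [
    {"tx": 0,"ty": 0,"tz": 0,"ax": 0,"ay": 0,"az": 0.12,"claw": 0},
    {"tx": 0,"ty": 0,"tz": 0,"ax": 0,"ay": 0,"az": 0.12,"claw": 0},
    {"tx": 0,"ty": 0,"tz": 0,"ax": 0,"ay": 0,"az": 0.12,"claw": 0},
    {"tx": 0,"ty": 0,"tz": 0,"ax": 0,"ay": 0,"az": 0.12,"claw": 0},
    {"tx": 0,"ty": 0,"tz": 0,"ax": 0,"ay": 0,"az": 0.12,"claw": 0},
    {"tx": 0,"ty": 0,"tz": 0,"ax": 0,"ay": 0,"az": 0.12,"claw": 0},
    {"tx": 0,"ty": 0,"tz": 0,"ax": 0,"ay": 0,"az": 0.12,"claw": 0},
    {"tx": 0,"ty": 0,"tz": 0,"ax": 0,"ay": 0,"az": 0.012,"claw": 0},
    {"tx": 0,"ty": 0,"tz": 0,"ax": 0,"ay": 0,"az": 0,"claw": 0},
    {"tx": 0,"ty": 0,"tz": 0,"ax": 0,"ay": 0,"az": 0,"claw": 0}
  ]
}}

```text
time_s: 22.32
tcp_pos: [0.5732, 0.0691, 0.0462]
ee_rot: [[0.296, -0.955, -0.001], [-0.955, -0.296, -0.0], [0.0, 0.001, -1.0]]
wrist_force: [0.2, -0.3, 0.2]
gripper_width: 0.002
gripper_force: 0.0
```

```bash
python3 -c "
from h import *
s=sense();print(jig(s['tcp_pos']),s['tcp_pos'][2],s['ee_rot'].round(4).tolist(),s['gripper_width'])"
```

```text
[[ -20.62613983 -101.00938633]] 0.046216009849934805 [[0.296, -0.9552, -0.0009], [-0.9552, -0.296, -0.0004], [0.0001, 0.001, -1.0]] 0.0022569248853666745
```

>>> {"method": "drive_tool", "body": {
  "rows": [
    {"tx": 0,"ty": 0,"tz": 3.0,"ax": 0,"ay": 0,"az": 0,"claw": 0},
    {"tx": 0,"ty": 0,"tz": 2.0,"ax": 0,"ay": 0,"az": 0,"claw": 0},
    {"tx": 0,"ty": 0,"tz": 0.9,"ax": 0,"ay": 0,"az": 0,"claw": 0},
    {"tx": -0.6,"ty": 0,"tz": 0,"ax": 0,"ay": 0,"az": 0,"claw": 0},
    {"tx": -0.6,"ty": 0,"tz": 0,"ax": 0,"ay": 0,"az": 0,"claw": 0},
    {"tx": -0.4,"ty": 0,"tz": 0,"ax": 0,"ay": 0,"az": 0,"claw": 0},
    {"tx": -0.1,"ty": 0,"tz": 0,"ax": 0,"ay": 0,"az": 0,"claw": 0},
    {"tx": 0,"ty": 0,"tz": 0,"ax": 0,"ay": 0,"az": 0,"claw": 0},
    {"tx": 0,"ty": 0,"tz": 0,"ax": 0,"ay": 0,"az": 0,"claw": 0}
  ]
}}

```text
time_s: 23.07
tcp_pos: [0.5688, 0.0859, -0.0111]
ee_rot: [[0.294, -0.956, 0.002], [-0.956, -0.294, 0.001], [-0.0, -0.002, -1.0]]
wrist_force: [0.2, 0.7, 0.9]
gripper_width: 0.005
gripper_force: 0.0
```

>>> {"method": "drive_tool", "body": {
  "rows": [
    {"tx": -0.1,"ty": 0,"tz": 0,"ax": 0,"ay": 0,"az": 0,"claw": 0},
    {"tx": -0.05,"ty": 0,"tz": 0,"ax": 0,"ay": 0,"az": 0,"claw": 0},
    {"tx": 0,"ty": 0,"tz": 0,"ax": 0,"ay": 0,"az": 0,"claw": 0}
  ]
}}

```text
time_s: 23.32
tcp_pos: [0.5679, 0.0868, -0.0119]
ee_rot: [[0.294, -0.956, 0.0], [-0.956, -0.294, 0.0], [-0.0, -0.0, -1.0]]
wrist_force: [1.3, -1.2, -0.4]
gripper_width: 0.007
gripper_force: 0.0
```

>>> {"method": "drive_tool", "body": {
  "rows": [
    {"tx": -0.05,"ty": 0,"tz": 0,"ax": 0,"ay": 0,"az": 0,"claw": 0},
    {"tx": 0,"ty": 0,"tz": 0,"ax": 0,"ay": 0,"az": 0,"claw": 0}
  ]
}}

```text
time_s: 23.48
tcp_pos: [0.5678, 0.0873, -0.0121]
ee_rot: [[0.294, -0.956, 0.0], [-0.956, -0.294, -0.0], [0.0, -0.0, -1.0]]
wrist_force: [0.0, 0.3, -0.8]
gripper_width: 0.004
gripper_force: 0.0
```

>>> {"method": "drive_tool", "body": {
  "rows": [
    {"tx": -0.05,"ty": 0,"tz": 0,"ax": 0,"ay": 0,"az": 0,"claw": 0},
    {"tx": 0,"ty": 0,"tz": 0,"ax": 0,"ay": 0,"az": 0,"claw": 0}
  ]
}}

```text
time_s: 23.65
tcp_pos: [0.5677, 0.0875, -0.012]
ee_rot: [[0.294, -0.956, -0.0], [-0.956, -0.294, -0.0], [0.0, 0.0, -1.0]]
wrist_force: [0.2, -1.9, -0.8]
gripper_width: 0.003
gripper_force: 0.9
```

>>> {"method": "drive_tool", "body": {
  "rows": [
    {"tx": -0.05,"ty": 0,"tz": 0,"ax": 0,"ay": 0,"az": 0,"claw": 0},
    {"tx": 0,"ty": 0,"tz": 0,"ax": 0,"ay": 0,"az": 0,"claw": 0}
  ]
}}

```text
time_s: 23.82
tcp_pos: [0.5676, 0.0876, -0.012]
ee_rot: [[0.294, -0.956, -0.0], [-0.956, -0.294, -0.001], [0.001, 0.0, -1.0]]
wrist_force: [1.8, -5.3, 0.2]
gripper_width: 0.003
gripper_force: 2.3
```

>>> {"method": "drive_tool", "body": {
  "rows": [
    {"tx": -0.05,"ty": -0.03,"tz": 0,"ax": 0,"ay": 0,"az": 0,"claw": 0},
    {"tx": 0,"ty": 0,"tz": 0,"ax": 0,"ay": 0,"az": 0,"claw": 0}
  ]
}}

```text
time_s: 23.98
tcp_pos: [0.5675, 0.0877, -0.0121]
ee_rot: [[0.294, -0.956, -0.001], [-0.956, -0.294, -0.001], [0.001, 0.001, -1.0]]
wrist_force: [1.6, -6.6, -0.2]
gripper_width: 0.006
gripper_force: 3.2
```

It is at the stop (about 7 N, no motion, same place as before). I retreat and do the last numeric check of the rail side.

>>> {"method": "drive_tool", "body": {
  "rows": [
    {"tx": 0.5,"ty": 0,"tz": 0,"ax": 0,"ay": 0,"az": 0,"claw": 0},
    {"tx": 1.5,"ty": 0,"tz": 0,"ax": 0,"ay": 0,"az": 0,"claw": 0},
    {"tx": 0,"ty": 0,"tz": -3.0,"ax": 0,"ay": 0,"az": 0,"claw": 0},
    {"tx": 0,"ty": 0,"tz": -3.5,"ax": 0,"ay": 0,"az": 0,"claw": 0},
    {"tx": 3.0,"ty": 0,"tz": -3.0,"ax": 0,"ay": 0,"az": 0,"claw": 0},
    {"tx": 3.0,"ty": 0,"tz": -3.0,"ax": 0,"ay": 0,"az": 0,"claw": 0},
    {"tx": 0,"ty": 0,"tz": 0,"ax": 0,"ay": 0,"az": 0,"claw": 0},
    {"tx": 0,"ty": 0,"tz": 0,"ax": 0,"ay": 0,"az": 0,"claw": 0}
  ]
}}

```text
time_s: 24.65
tcp_pos: [0.5922, 0.013, 0.1139]
ee_rot: [[0.291, -0.957, 0.005], [-0.957, -0.291, 0.002], [-0.001, -0.005, -1.0]]
wrist_force: [-0.2, 0.0, -0.4]
gripper_width: 0.01
gripper_force: 0.0
```

```bash
python3 -c "
from h import *
ext()
c=cam('side');a,d=capture('side')
print('ring/spare px brass', [jig(ray(c,[np.argwhere((cv2.cvtColor(a,cv2.COLOR_RGB2HSV)[...,1]>150)&(abs(cv2.cvtColor(a,cv2.COLOR_RGB2HSV)[...,0].astype(int)-23)<5)&(a[...,0]>150))[:,::-1].mean(0)],.035)).round()])"
```

```text
tcp [ -18.8 -160.2] 113.9 F [-0.2  0.1] -0.4
scene y [-223.5   -7.4] x edges by y [(-65, np.float64(-36.2), np.float64(0.3)), (-55, np.float64(-37.1), np.float64(-1.8)), (-45, np.float64(-33.0), np.float64(0.7)), (-35, np.float64(-30.7), np.float64(-0.4))]
side y [-68.6  -6.1] x edges by y [(-65, np.float64(-36.6), np.float64(1.3)), (-55, np.float64(-36.3), np.float64(1.3)), (-45, np.float64(-36.1), np.float64(-29.0)), (-35, np.float64(-38.1), np.float64(-28.8)), (-25, np.float64(-37.8), np.float64(-29.1)), (-15, np.float64(-37.6), np.float64(-30.6))]
ring/spare px brass [array([[151., 100.]])]
```

The side view matches the reading taken when the blank was pressed on the rail (−36.6, against −39 when it was off). It is home, so I hand in.

```bash
python3 -c "
from station import finish_job
print(finish_job())"
```

```text
the job is handed in; nothing more can be done
None
```

The blank is loaded: it lies flat in the corner under the bush plate, touching rail and end stop, and the job was handed in at about 25 s; it had drifted 1–2 mm off the rail by the time it reached the stop, so I pressed it back against the rail and checked the stop again.

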